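# Make up two court-hire kits at the tennis club's front desk

### The arm

A 6-joint arm with a two-finger parallel gripper is mounted at the origin on the work surface. World frame = base frame: x ahead of the robot, y to its left, z up, the work surface at z = 0. Lengths are in m, angles in rad, forces in N, time in s.
With the tool pointing down it reaches from about 0.35 to 0.725 m from the base axis. Payload 6 kg.
Tool frame: the origin (TCP) lies on the centre line of the jaws, within the pads' length; the fingertips stand 11 mm ahead of it and the grasp point (between the pads) lies 8 mm behind it; z points along the fingers, y is the direction in which the jaws open and shut (so a half turn about z gives the same grasp; the last joint's range is limited). The gripper opens to 85 mm and grips with 20 to 120 N. Pads are 22 mm wide; open, the fingers measure 114 mm over their backs; the gripper's body (76 mm by 85 mm) begins 54 mm behind the grasp point. The pads swing forward as they close: fully open they stand 13 mm farther back than shut.
Start: joints at [1.576, 0.04, 0.085, 0, -1.615, -0.334], TCP at [0.194, 0.568, 0.218] pointing down, gripper open.
Joint ranges: [-2.56, 2.56], [-1.29, 2.01], [-1.08, 1.49], [-3.29, 1.98], [-2.81, -0.18], [-2.99, 2.99]. Speed limits (rad/s): [2.57, 2.57, 3.01, 3.14, 3.14, 3.14].

### API

Orientations are given as a 3x3 rotation matrix whose columns are the frame's x, y, z axes.
In Python, from workcell import r, viewer, ticket gives the robot as it stands.
- The arm moves only by the tool play_rows, never from a script. Its argument "deltas" is a list that holds one entry, the list of rows, each a list of 7 numbers: the shift along the tool's x, y, z in m, then the turn, a rotation vector about the tool's x, y, z in rad, then the finger opening in m, from 0 to 0.0854. A call has exactly 5 rows; each row shifts and turns the commanded pose from where the row before left it, along the tool's axes as they then stand; what a row does not reach is not made up. A row lasts 1/8 s, in which the tool goes at most 62.5 mm and 10.7 degrees, less where a joint would pass 70% of its speed; a pose out of reach is approached as far as the arm can. A call with a gripper value outside its range is refused whole. The fingers move at their own pace and stop on an object; "squeeze" is the grip in N (left out, the last holds). Time passes only in rows, so rows that do not move let the fingers close, or fill a call up. It gives the time, the measured TCP pose, the force and the opening at its end, in the units of the state.
- r.state(): the state, without advancing time (a new reading comes with each control period).
- viewer.snapshot(name): name is "scene" or "top" or "wrist"; returns (picture, depth): 384x512x3 uint8, blue, green, red; 384x512 float32, m along the optical axis (not along the pixel's ray), 0 where there is no reading.
- viewer.camera_info(name): a dict with "intrinsics" (3x3 intrinsics, pixels), "position" and "orientation" of the camera in the world. Camera axes: x right, y up, looking along -z (the intrinsics and any distortion apply to the point x, -y, -z); pixel columns grow to the right and rows downward; lengths in m; the calibration is good to about 2 mm. A picture is of the moment at which its call begins: read the wrist's pose just before it. camera_info takes no time and is no camera call; for the wrist camera it gives the pose at the moment of the call.
- ticket.hand_in(): hands the job in, once; it reports no verdict.
The state is a dict: "t": time; "qpos": joint angles; "joint_velocities": joint speeds; "joint_torque": joint torques, N m; "eef_pos": TCP position; "orientation": TCP orientation; "force": force on the tool from outside, world axes, zero at the start; "wrist_torque": the same for the moment, N m; "finger_gap": finger opening in m.
Only numpy, scipy, OpenCV 4.12 (cv2) and the standard library are available. Lean on these libraries where they do the work, as an engineer would, in place of code of your own. Each camera call takes 0.05 s, during which the arm holds its last target. There are 200 camera calls.

### The job

Make up two court-hire kits on the front desk. White tray, match kit: the red key, the yellow grip reel and the turquoise score clicker; orange tray, practice kit: the green key and the stopwatch. Lay each key flat and lengthwise in its tray's long compartment and stand each other thing flat, the way up it is now, in a square compartment of its own; leave the white reel, the bell and the tape dispenser where they are.

Things in the scene. Friction and masses are not known exactly. Their poses are not given: they have to be found in the camera images.
- key_red: court key: a red plastic block handle, 64 mm long (its x), 28 mm wide (y), 24 mm high, with a flat brass key blade standing 30 mm out of the block's +x end at mid height; lies loose on the counter, 0.06 kg. Origin: centre of the block's underside, z up
- key_green: court key: a green plastic block handle, 64 mm long (its x), 28 mm wide (y), 24 mm high, with a flat brass key blade standing 30 mm out of the block's +x end at mid height; lies loose on the counter, 0.06 kg. Origin: centre of the block's underside, z up
- reel_yellow: yellow reel of racket grip tape, a solid plain cylinder 44 mm in diameter and 30 mm high standing on its flat end; 0.05 kg. Origin: centre of its underside, z up. Belongs to the match kit
- reel_white: white reel of racket grip tape, a solid plain cylinder 44 mm in diameter and 30 mm high standing on its flat end; 0.05 kg. Origin: centre of its underside, z up. Spare stock: it stays where it is
- stopwatch: round black stopwatch with a white dial, lying dial up, 54 mm in diameter, 24 mm high, with a small steel crown on its rim at +x that stands 7 mm out (look only); 0.08 kg. Origin: centre of its underside, z up
- clicker: turquoise score clicker, a block 64 mm long (x), 40 mm wide (y), 24 mm high with three small counter windows on top; 0.06 kg. Origin: centre of its underside, z up
- tray_white: white kit tray (grey floor), fixed, 172 x 172 mm; floor 4 mm thick, walls and dividers 4 mm thick, tops 14 mm above the counter. Origin: centre of its underside; z up. Its -x half (towards the robot) is one long compartment, 80 (x) by 164 mm (y) inside, centre x = -42 mm, y = 0; its +x half is two square compartments, 80 x 80 mm inside, centres x = +42, y = +42 and -42 mm. Yaw within 0.3 rad
- tray_orange: orange kit tray (darker orange floor), fixed, 172 x 172 mm; floor 4 mm thick, walls and dividers 4 mm thick, tops 14 mm above the counter. Origin: centre of its underside; z up. Its -x half (towards the robot) is one long compartment, 80 (x) by 164 mm (y) inside, centre x = -42 mm, y = 0; its +x half is two square compartments, 80 x 80 mm inside, centres x = +42, y = +42 and -42 mm. Yaw within 0.3 rad
- bell: chrome desk bell on a black foot, 84 mm in diameter, 54 mm high, loose, a bystander. Origin: centre of its underside
- dispenser: blue tape dispenser with a roll of tape, 55 mm (x) by 150 mm (y), 94 mm high, 0.9 kg, loose, a bystander. Origin: centre of its underside
Things that resemble listed ones, but are neither listed nor needed, are in the scene too. There is more than one size of the reel_yellow; the job needs the middle-sized.

How it is judged:
At the end, for the whole second after the job is handed in: All released, at rest, flat (0.12 rad) on compartment floors. Keys lengthwise (0.4 rad) in long ones: red white tray, green orange. Yellow reel and clicker in separate square ones of white tray, stopwatch in one of orange (centres within 27 mm). White reel, bell, dispenser moved under 20 mm (x of key_red in the frame of tray_white between -0.071 and -0.013 m and y of key_red in the frame of tray_white between -0.055 and 0.055 m and z of key_red in the frame of tray_white between 0.001 and 0.008 m and angle between each of key_red, reel_yellow, clicker, key_green, stopwatch's own z axis and vertical below 0.12 rad and linear speed of each of key_red, reel_yellow, clicker, key_green, stopwatch below 0.02 m/s and angular speed of each of key_red, reel_yellow, clicker, key_green, stopwatch below 0.2 rad/s and contact force between each of key_red, reel_yellow, clicker, key_green, stopwatch and the fingers below 0.05 N and angle between the x axis of key_red and the y axis of tray_white, either way round below 0.4 rad and x of reel_yellow in the frame of tray_white between 0.015 and 0.069 m and z of reel_yellow in the frame of tray_white between 0.001 and 0.008 m and (y of reel_yellow in the frame of tray_white between 0.015 and 0.069 m or y of reel_yellow in the frame of tray_white between -0.069 and -0.015 m) and x of clicker in the frame of tray_white between 0.015 and 0.069 m and z of clicker in the frame of tray_white between 0.001 and 0.008 m and (y of clicker in the frame of tray_white between 0.015 and 0.069 m or y of clicker in the frame of tray_white between -0.069 and -0.015 m) and horizontal distance between reel_yellow and clicker above 0.05 m and x of key_green in the frame of tray_orange between -0.071 and -0.013 m and y of key_green in the frame of tray_orange between -0.055 and 0.055 m and z of key_green in the frame of tray_orange between 0.001 and 0.008 m and angle between the x axis of key_green and the y axis of tray_orange, either way round below 0.4 rad and x of stopwatch in the frame of tray_orange between 0.015 and 0.069 m and z of stopwatch in the frame of tray_orange between 0.001 and 0.008 m and (y of stopwatch in the frame of tray_orange between 0.015 and 0.069 m or y of stopwatch in the frame of tray_orange between -0.069 and -0.015 m) and distance of each of reel_white, bell, dispenser from where it was at the start of the episode below 0.02 m); the robot touches nothing.
It fails at once if the white spare reel is pushed more than 20 mm from its place (distance of reel_white from where it was at the start of the episode above 0.02 m).
It fails at once if the desk bell is pushed more than 20 mm from its place (distance of bell from where it was at the start of the episode above 0.02 m).
It fails at once if the tape dispenser is pushed more than 20 mm from its place (distance of dispenser from where it was at the start of the episode above 0.02 m).
It also fails if it takes over 123 s, if anything falls off the work surface, if the arm or the gripper's body presses on something with over 40 N, if the wrist force passes 120 N, or if a joint passes its speed limit or range.

## Working session

There is one attempt and no reset: what is moved stays moved. The work goes in short steps, Python scripts to look and compute and a tool call to move; the robot and the scene stay as the last step left them, time stands still between calls to the robot, and variables do not carry over. Pictures are saved under pics/ and viewed, about 12 in all and at most 16, crops included, and the job is handed in when it is done.

Besides the shell and the picture viewer there is one more tool, called after ">>>" by a JSON object that holds its "fn" and its "kwargs", one argument or row to a line. play_rows: Moves the arm, as the interface text tells. Its arguments: {"type":"object","properties":{"deltas":{"type":"array"},"squeeze":{"type":"number"}},"required":["deltas"]}

```bash
ls; mkdir -p pics
python3 - <<'E'
from workcell import r,viewer,ticket
import cv2,numpy as np
np.set_printoptions(precision=4,suppress=True)
print(r.state())
for n in("top","scene"):
    p,d=viewer.snapshot(n);cv2.imwrite(f"pics/{n}0.png",p);np.save(f"pics/{n}0.npy",d);print(n,viewer.camera_info(n))
E
```

```text
pics
{'t': 0.0, 'qpos': array([ 1.5757,  0.0408,  0.0838, -0.0005, -1.6155, -0.3337]), 'joint_velocities': array([-0.0009, -0.0007, -0.0018, -0.0012, -0.0014, -0.0005]), 'joint_torque': array([ -0.0012, -36.8205,  34.741 ,   6.9323,  -0.0055,  -0.    ]), 'eef_pos': array([0.1935, 0.5676, 0.2169]), 'orientation': array([[ 0.9464, -0.3229, -0.0005],
       [-0.3229, -0.9464, -0.0017],
       [ 0.0001,  0.0017, -1.    ]]), 'force': array([0.0974, 0.465 , 0.4553]), 'wrist_torque': array([-0.0699,  0.0399,  0.0164]), 'finger_gap': 0.08523329535308917}
top {'intrinsics': array([[431.3361,   0.    , 256.6974],
       [  0.    , 431.3361, 196.7754],
       [  0.    ,   0.    ,   1.    ]]), 'position': array([ 0.34  , -0.0014,  1.1856]), 'orientation': array([[ 0.0201,  0.9845, -0.1741],
       [-0.9998,  0.0201, -0.0017],
       [ 0.0018,  0.1741,  0.9847]])}
scene {'intrinsics': array([[441.5173,   0.    , 253.5443],
       [  0.    , 441.5173, 192.3014],
       [  0.    ,   0.    ,   1.    ]]), 'position': array([ 1.0301, -0.5058,  0.6994]), 'orientation': array([[ 0.7222, -0.4722,  0.5054],
       [ 0.6916,  0.4991, -0.522 ],
       [-0.0058,  0.7266,  0.6871]])}
```

View pics/top0.png

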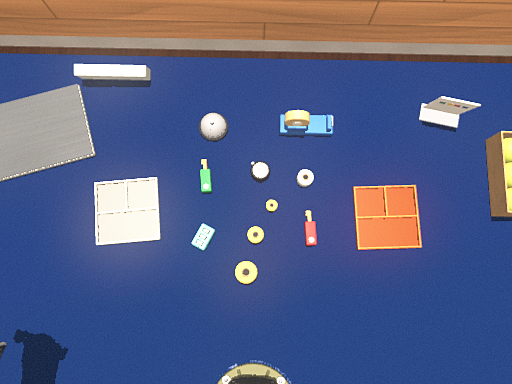

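View pics/scene0.png

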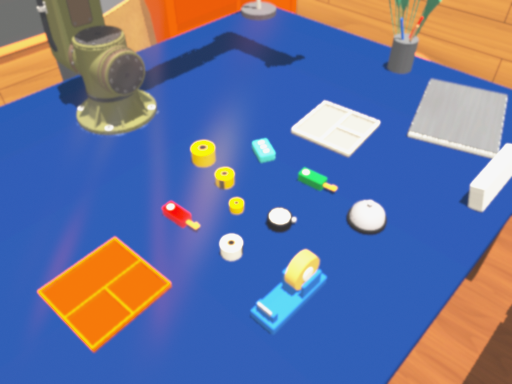

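Top view: the trays are at (127,210) white and (388,217) orange. Red key (310,230), green key (205,178), clicker (203,236), stopwatch (260,171), bell (213,127), dispenser (306,124).
Possible mix-ups for the yellow reel: small (271,205), middle (255,235), large (246,272) and the white reel (305,178). I choose the middle one at (255,235).

```bash
cat > h.py <<'E'
from workcell import r,viewer,ticket
import cv2,numpy as np
np.set_printoptions(precision=4,suppress=True)
def cast(uv,z,c):
    K=c["intrinsics"];uv=np.atleast_2d(uv).astype(float)
    d=np.c_[(uv[:,0]-K[0,2])/K[0,0],-(uv[:,1]-K[1,2])/K[1,1],-np.ones(len(uv))]@c["orientation"].T
    return c["position"]+d*((z-c["position"][2])/d[:,2])[:,None]
def hsvmask(p,lo,hi):
    return cv2.inRange(cv2.cvtColor(p,cv2.COLOR_BGR2HSV),np.array(lo),np.array(hi))
def blobs(m,amin=25):
    cs,_=cv2.findContours(m,cv2.RETR_EXTERNAL,cv2.CHAIN_APPROX_NONE)
    return [c for c in cs if cv2.contourArea(c)>amin]
def rect(c,z,cam):
    w=cast(c.reshape(-1,2),z,cam)[:,:2].astype(np.float32)
    (x,y),s,a=cv2.minAreaRect(w);b=cv2.boxPoints(((x,y),s,a))
    e=[b[1]-b[0],b[2]-b[1]];e=e[np.argmax([np.linalg.norm(v) for v in e])]
    return np.array([x,y]),sorted(s),np.arctan2(e[1],e[0])%np.pi
E
python3 - <<'E'
from h import *
p=cv2.imread("pics/top0.png");c=viewer.camera_info("top");d=np.load("pics/top0.npy")
for n,lo,hi,z in [("yellow",(22,120,120),(35,255,255),.03),("red/orange",(0,150,90),(14,255,255),.02),("green",(50,100,80),(72,255,255),.024),("clicker",(78,60,100),(100,255,255),.024),("white",(0,0,120),(180,90,255),.02)]:
    for k in blobs(hsvmask(p,lo,hi)):
        uv=k.reshape(-1,2).mean(0)
        if uv[1]<100 or uv[1]>320 or not 90<uv[0]<440: continue
        zz=.014 if cv2.contourArea(k)>2000 else z
        xy,s,a=rect(k,zz,c);print(n,uv,xy,np.array(s),round(a,3),"area",cv2.contourArea(k))
# depth-based heights
h=cast(np.array([[0,0]]),0,c)
K=c["intrinsics"];v,u=np.mgrid[:384,:512]
P=np.stack([(u-K[0,2])/K[0,0]*d,-(v-K[1,2])/K[1,1]*d,-d],-1)@c["orientation"].T+c["position"]
for n,(a,b) in dict(ylo=(271,205),ym=(255,235),yl=(246,272),red=(310,236),green=(205,182),clk=(203,236),sw=(260,171)).items():
    print(n,P[b-7:b+8,a-7:a+8,2].max())
m=((P[...,2]>.009)&(d>0)).astype(np.uint8)*255
for k in blobs(m):
    uv=k.reshape(-1,2).mean(0)
    if 100<uv[1]<320 and 90<uv[0]<440:
        q=P[k[:,0,1],k[:,0,0],:2];(x,y),s,a=cv2.minAreaRect(q.astype(np.float32));print("depthblob",uv,x,y,s,a)
cv2.imwrite("pics/crop.png",cv2.resize(p[145:295,180:340],None,fx=4,fy=4,interpolation=cv2.INTER_CUBIC))
E
```

```text
red/orange [388.3851 231.3966] [ 0.4584 -0.3571] [0.0794 0.1624] 1.622 area 1662.0
red/orange [370.4455 201.4727] [ 0.5397 -0.3112] [0.078  0.0791] 1.627 area 753.0
red/orange [400.7928 200.6216] [ 0.544  -0.3946] [0.0781 0.0789] 1.628 area 753.5
green [206.     178.8519] [0.5888 0.1425] [0.0283 0.0656] 0.112 area 183.5
clicker [317.0667 124.0533] [ 0.7587 -0.1604] [0.0502 0.059 ] 1.591 area 235.5
clicker [282.3077 123.6154] [ 0.7583 -0.0705] [0.0141 0.0473] 0.021 area 36.5
white [247.1235 270.963 ] [0.3436 0.0251] [0.0498 0.0587] 1.591 area 307.5
white [255.234  233.5957] [0.4439 0.0031] [0.0379 0.0433] 1.591 area 163.5
white [202.4833 236.0333] [0.4356 0.1449] [0.0379 0.0618] 2.662 area 290.0
white [308.8148 215.037 ] [ 0.4986 -0.1415] [0.0136 0.0276] 0.0 area 31.5
white [271.3929 204.25  ] [ 0.5269 -0.0403] [0.0252 0.0294] 2.378 area 73.0
white [205.9  186.25] [0.5733 0.1409] [0.0165 0.0171] 0.039 area 26.0
white [126.3984 210.6773] [0.5026 0.3564] [0.1767 0.1774] 1.68 area 4001.5
white [304.8367 177.0612] [ 0.6044 -0.1305] [0.0451 0.0502] 2.376 area 220.5
white [258.8182 168.6909
[... 1316 characters left out ...]
25592327118, 0.17450478672981262) 6.128267765045166
depthblob [304.3556 176.8667] 0.6040404438972473 -0.12986186146736145 (0.04179918020963669, 0.04204893857240677) 87.62438201904297
depthblob [259.2105 169.5439] 0.6222050786018372 -0.007031751796603203 (0.05334112048149109, 0.0500478595495224) 1.3477360010147095
depthblob [204.7045 174.5114] 0.6064812541007996 0.14582796394824982 (0.09460213780403137, 0.027962228283286095) 6.42142915725708
depthblob [213.5263 126.4526] 0.7491010427474976 0.1276068389415741 (0.0754854753613472, 0.07816381752490997) 32.64704132080078
depthblob [305.3916 123.0839] 0.758917510509491 -0.1337367296218872 (0.1494404822587967, 0.05670924112200737) 89.59297180175781
```

View pics/crop.png

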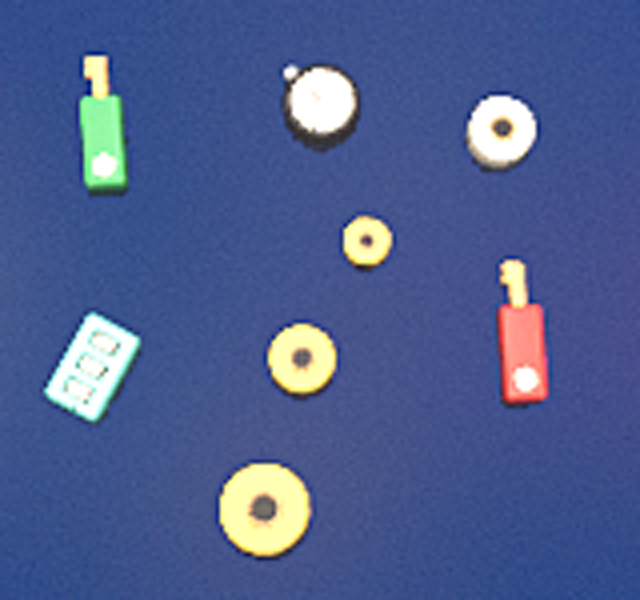

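The crop confirms the choice: the middle yellow reel at crop (302,358), about 43 mm across, stands between the small one (367,240) and the large one (265,508). The keys' blades point up (+x), and the stopwatch crown at crop (290,72) points up-left. The sizes and heights agree with the descriptions. Next is a small planner for the rows.

```bash
cat > plan.py <<'E'
# plan.py "x y z phi n grip" ... : rows from the measured pose, phi = heading of tool x, tool down
import sys
from h import *
T={"W":(.5036,.3578,.107),"O":(.5013,-.3565,.050)}
def tray(t,x,y):
    X,Y,a=T[t];return np.array([X+x*np.cos(a)-y*np.sin(a),Y+x*np.sin(a)+y*np.cos(a)])
if __name__=="__main__":
    s=r.state();R=s["orientation"];p=s["eef_pos"].copy();f=np.arctan2(R[1,0],R[0,0])
    print("at",p,round(f,3),"tilt",R[:2,2],"t",s["t"],"gap",s["finger_gap"])
    for a in sys.argv[1:]:
        v=a.split();
        if v[0] in T: xy=tray(v[0],float(v[1]),float(v[2]));v=v[1:]
        else: xy=np.array([float(v[0]),float(v[1])])
        z,g,n,w=float(v[2]),float(v[3]),int(v[4]),v[5]
        d=(np.r_[xy,z]-p)/n;df=(g-f)/n
        for i in range(n):
            c,q=np.cos(f),np.sin(f)
            print([round(float(k),3) for k in (d@[c,q,0],d@[q,-c,0],-d[2],0,0,-df,float(w))],end=",");f+=df
        print();p=np.r_[xy,z]
E
python3 plan.py ".4353 .1446 .12 -.48 10 .085" ".4353 .1446 .02 -.48 3 .085"
```

```text
at [0.1936 0.5676 0.217 ] -0.329 tilt [-0.0004 -0.0015] t 0.1 gap 0.08553757233393995
[0.037, 0.032, 0.01, 0.0, 0.0, 0.015, 0.085],[0.037, 0.032, 0.01, 0.0, 0.0, 0.015, 0.085],[0.037, 0.031, 0.01, 0.0, 0.0, 0.015, 0.085],[0.038, 0.031, 0.01, 0.0, 0.0, 0.015, 0.085],[0.038, 0.03, 0.01, 0.0, 0.0, 0.015, 0.085],[0.039, 0.029, 0.01, 0.0, 0.0, 0.015, 0.085],[0.039, 0.029, 0.01, 0.0, 0.0, 0.015, 0.085],[0.04, 0.028, 0.01, 0.0, 0.0, 0.015, 0.085],[0.04, 0.028, 0.01, 0.0, 0.0, 0.015, 0.085],[0.041, 0.027, 0.01, 0.0, 0.0, 0.015, 0.085],
[0.0, 0.0, 0.033, 0.0, 0.0, 0.0, 0.085],[0.0, 0.0, 0.033, 0.0, 0.0, 0.0, 0.085],[0.0, 0.0, 0.033, 0.0, 0.0, 0.0, 0.085],
```

>>> {"fn": "play_rows", "kwargs": {
  "deltas": [
    [[0.037,0.032,0.01,0,0,0.015,0.085],[0.037,0.032,0.01,0,0,0.015,0.085],[0.037,0.031,0.01,0,0,0.015,0.085],[0.038,0.031,0.01,0,0,0.015,0.085],[0.038,0.03,0.01,0,0,0.015,0.085]]
  ],
  "squeeze": 30
}}

```text
t: 0.72
eef_pos: [0.3145, 0.3545, 0.1673]
orientation: [[0.919, -0.393, -0.0], [-0.393, -0.919, -0.0], [-0.0, 0.0, -1.0]]
force: [0.6, -0.1, 0.3]
finger_gap: 0.0849
```

>>> {"fn": "play_rows", "kwargs": {
  "deltas": [
    [[0.039,0.029,0.01,0,0,0.015,0.085],[0.039,0.029,0.01,0,0,0.015,0.085],[0.04,0.028,0.01,0,0,0.015,0.085],[0.04,0.028,0.01,0,0,0.015,0.085],[0.041,0.027,0.01,0,0,0.015,0.085]]
  ]
}}

```text
t: 1.35
eef_pos: [0.4358, 0.1429, 0.1175]
orientation: [[0.887, -0.461, 0.0], [-0.461, -0.887, 0.0], [-0.0, -0.0, -1.0]]
force: [0.5, -0.4, -0.5]
finger_gap: 0.0852
```

```bash
python3 plan.py ".4353 .1446 .12 -.48 2 .085" ".4353 .1446 .02 -.48 3 .085"
python3 - <<'E'
from h import *
print(r.state()["qpos"])
p,d=viewer.snapshot("wrist");cv2.imwrite("pics/w1.png",p);c=viewer.camera_info("wrist");print(c["position"])
for k in blobs(hsvmask(p,(78,60,90),(100,255,255)),300): print(rect(k,.024,c),k.reshape(-1,2).mean(0))
E
```

```text
at [0.4358 0.1429 0.1175] -0.479 tilt [0.     0.0002] t 1.35 gap 0.08523016562151291
[-0.001, -0.001, -0.001, 0.0, 0.0, 0.0, 0.085],[-0.001, -0.001, -0.001, 0.0, 0.0, 0.0, 0.085],
[0.0, 0.0, 0.033, 0.0, 0.0, -0.0, 0.085],[0.0, 0.0, 0.033, 0.0, 0.0, -0.0, 0.085],[0.0, 0.0, 0.033, 0.0, 0.0, -0.0, 0.085],
[ 0.7597 -0.3431 -0.439  -0.0001 -1.4747  0.3321]
[0.497  0.1081 0.2724]
(array([0.4382, 0.1395]), [0.04033781215548515, 0.06549405306577682], np.float32(2.6764386)) [251.7468 188.7167]
```

>>> {"fn": "play_rows", "kwargs": {
  "deltas": [
    [[0,0,0.035,0,0,0,0.085],[0,0,0.035,0,0,0,0.085],[0,0,0.027,0,0,0,0.085],[0,0,0,0,0,0,0.085],[0,0,0,0,0,0,0.03]]
  ]
}}

```text
t: 2.02
eef_pos: [0.436, 0.1447, 0.0222]
orientation: [[0.888, -0.46, 0.001], [-0.46, -0.888, 0.0], [0.001, -0.001, -1.0]]
force: [-0.1, 0.2, 0.8]
finger_gap: 0.0693
```

>>> {"fn": "play_rows", "kwargs": {
  "deltas": [
    [[0,0,0,0,0,0,0.03],[0,0,0,0,0,0,0.03],[0,0,0,0,0,0,0.03],[0,0,0,0,0,0,0.03],[0,0,-0.01,0,0,0,0.03]]
  ]
}}

```text
t: 2.65
eef_pos: [0.4349, 0.1441, 0.0306]
orientation: [[0.888, -0.461, -0.001], [-0.461, -0.888, -0.001], [-0.001, 0.002, -1.0]]
force: [-0.3, 0.1, -0.1]
finger_gap: 0.0296
```

```bash
python3 plan.py ".436 .143 .09 -.48 2 .03" "W .042 .042 .09 .107 8 .03" "W .042 .042 .025 .107 3 .03"
```

```text
at [0.4349 0.1441 0.0306] -0.479 tilt [-0.0014 -0.0011] t 2.65 gap 0.029580087576724777
[0.001, 0.0, -0.03, 0.0, 0.0, 0.001, 0.03],[0.001, 0.0, -0.03, 0.0, 0.0, 0.001, 0.03],
[-0.003, -0.035, -0.0, 0.0, 0.0, -0.073, 0.03],[-0.001, -0.035, -0.0, 0.0, 0.0, -0.073, 0.03],[0.002, -0.035, -0.0, 0.0, 0.0, -0.073, 0.03],[0.004, -0.035, -0.0, 0.0, 0.0, -0.073, 0.03],[0.007, -0.034, -0.0, 0.0, 0.0, -0.073, 0.03],[0.009, -0.034, -0.0, 0.0, 0.0, -0.073, 0.03],[0.012, -0.033, -0.0, 0.0, 0.0, -0.073, 0.03],[0.014, -0.032, -0.0, 0.0, 0.0, -0.073, 0.03],
[0.0, 0.0, 0.022, 0.0, 0.0, -0.0, 0.03],[0.0, 0.0, 0.022, 0.0, 0.0, -0.0, 0.03],[0.0, 0.0, 0.022, 0.0, 0.0, -0.0, 0.03],
```

The gap closed to 30 mm, so it did not hold the 40 mm clicker. I'll look.

>>> {"fn": "play_rows", "kwargs": {
  "deltas": [
    [[0,0,-0.03,0,0,0,0.085],[0,0,-0.03,0,0,0,0.085],[0,0,-0.03,0,0,0,0.085],[0,0,0,0,0,0,0.085],[0,0,0,0,0,0,0.085]]
  ]
}}

```text
t: 3.28
eef_pos: [0.4352, 0.1445, 0.1208]
orientation: [[0.888, -0.461, -0.0], [-0.461, -0.888, 0.0], [-0.0, 0.0, -1.0]]
force: [-0.4, 0.1, -0.8]
finger_gap: 0.0849
```

Run:
```python
from h import *
p,d=viewer.snapshot("wrist");cv2.imwrite("pics/w2.png",p);c=viewer.camera_info("wrist");s=r.state();print(s["eef_pos"],s["finger_gap"])
for k in blobs(hsvmask(p,(78,60,90),(100,255,255)),300): print(rect(k,.024,c),k.reshape(-1,2).mean(0))
```

```text
[0.435  0.1443 0.1203] 0.08489424303121519
(array([0.437 , 0.1437]), [0.040752995759248734, 0.065195731818676], np.float32(2.6644812)) [252.9913 186.4957]
```

View pics/w2.png

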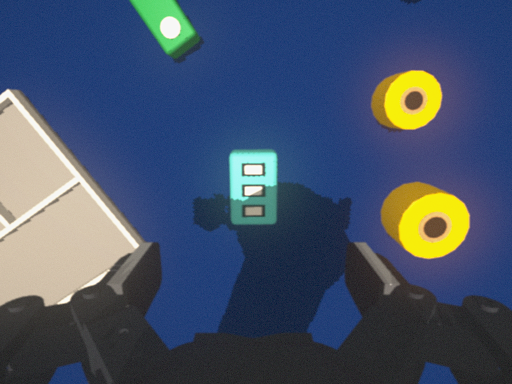

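Wrist view: the clicker stands unmoved at (253,187); the green key is at (165,25) and the reels at right are undisturbed. The pads closed over the top of the clicker, so I'll grip lower and check the gap before lifting.

>>> {"fn": "play_rows", "kwargs": {
  "deltas": [
    [[0.001,0,0.035,0,0,0,0.085],[0,0,0.035,0,0,0,0.085],[0,0,0.025,0,0,0,0.085],[0,0,0.013,0,0,0,0.06],[0,0,0,0,0,0,0.03]]
  ]
}}

```text
t: 3.95
eef_pos: [0.4358, 0.1435, 0.0121]
orientation: [[0.888, -0.461, -0.002], [-0.461, -0.888, -0.002], [-0.001, 0.002, -1.0]]
force: [-0.1, -0.1, 0.8]
finger_gap: 0.0511
```

>>> {"fn": "play_rows", "kwargs": {
  "deltas": [
    [[0,0,0,0,0,0,0.03],[0,0,0,0,0,0,0.03],[0,0,0,0,0,0,0.03],[0,0,0,0,0,0,0.03],[0,0,0,0,0,0,0.03]]
  ]
}}

```text
t: 4.58
eef_pos: [0.4363, 0.144, 0.013]
orientation: [[0.888, -0.461, 0.0], [-0.461, -0.888, 0.0], [0.0, -0.0, -1.0]]
force: [0.4, -0.0, 0.0]
finger_gap: 0.0302
```

Still no contact. I'll look at the fingers from the scene camera.

Run:
```python
from h import *
p,d=viewer.snapshot("scene");w,_=viewer.snapshot("wrist")
cv2.imwrite("pics/s2.png",np.hstack([cv2.resize(p[70:230,190:350],(400,400)),cv2.resize(w,(400,400))]))
```

```text
(no output)
```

View pics/s2.png

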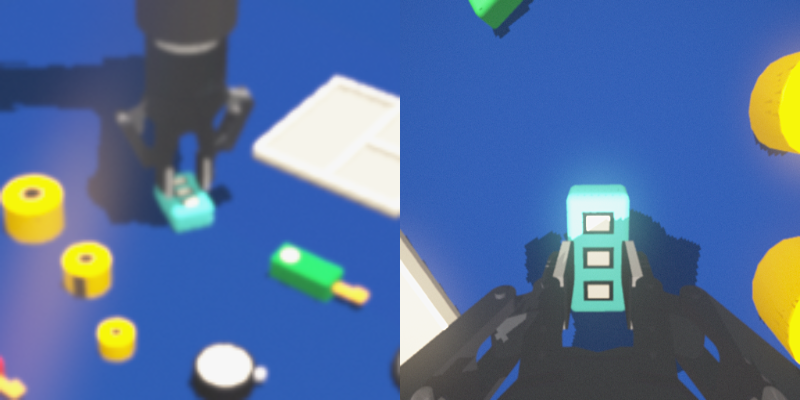

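Run:
```python
from h import *
c=viewer.camera_info("wrist");p,d=viewer.snapshot("wrist");s=r.state()
K=c["intrinsics"];R=c["orientation"];print(K[0,0],c["position"],s["eef_pos"],s["qpos"])
v,u=np.mgrid[:384,:512]
P=np.stack([(u-K[0,2])/K[0,0]*d,-(v-K[1,2])/K[1,1]*d,-d],-1)@R.T+c["position"]
Q=(P-s["eef_pos"])@s["orientation"]   # tool frame
for row in (200,220,235,245,255,265,280,295,310,320):
    print(row,[(int(k),*np.round(Q[row,k]*1000).astype(int)) for k in range(200,308,6)])
```

```text
310.6343743448337 [0.4965 0.1131 0.1695] [0.4362 0.1439 0.0129] [ 0.7608 -0.2809 -0.5849  0.0001 -1.267   0.3312]
200 [(200, np.int64(17), np.int64(-31), np.int64(12)), (206, np.int64(17), np.int64(-27), np.int64(13)), (212, np.int64(17), np.int64(-24), np.int64(12)), (218, np.int64(24), np.int64(-18), np.int64(-11)), (224, np.int64(24), np.int64(-15), np.int64(-10)), (230, np.int64(24), np.int64(-12), np.int64(-12)), (236, np.int64(24), np.int64(-9), np.int64(-12)), (242, np.int64(24), np.int64(-6), np.int64(-12)), (248, np.int64(24), np.int64(-3), np.int64(-10)), (254, np.int64(24), np.int64(0), np.int64(-12)), (260, np.int64(24), np.int64(3), np.int64(-11)), (266, np.int64(24), np.int64(6), np.int64(-12)), (272, np.int64(24), np.int64(9), np.int64(-11)), (278, np.int64(24), np.int64(12), np.int64(-12)), (284, np.int64(24), np.int64(15), np.int64(-12)), (290, np.int64(24), np.int64(18), np.int64(-10)), (296, np.int64(17), np.int64(24), np.int64(12)), (302, np.int64(17), np.int64(27), np.int64(11))]
220 [(200, np.int64(5), np.int64(-31), np.int64(12)), (206, np.int64(5), np.int64(-2
[... 7373 characters left out ...]
 (224, np.int64(-64), np.int64(-19), np.int64(13)), (230, np.int64(-63), np.int64(-15), np.int64(12)), (236, np.int64(-63), np.int64(-11), np.int64(12)), (242, np.int64(-63), np.int64(-8), np.int64(12)), (248, np.int64(-63), np.int64(-4), np.int64(13)), (254, np.int64(-63), np.int64(0), np.int64(13)), (260, np.int64(-63), np.int64(4), np.int64(13)), (266, np.int64(-63), np.int64(8), np.int64(12)), (272, np.int64(-63), np.int64(11), np.int64(12)), (278, np.int64(-63), np.int64(15), np.int64(12)), (284, np.int64(-63), np.int64(19), np.int64(12)), (290, np.int64(-64), np.int64(23), np.int64(13)), (296, np.int64(-64), np.int64(27), np.int64(13)), (302, np.int64(16), np.int64(12), np.int64(-90))]
```

The depth image shows the pads' inner faces at ±15 mm, which matches the gap reading. Their tips are about 22 mm **behind** the TCP, though, while the text says 11 mm ahead. So the true tip height is about TCP z + 0.022. I'll descend in stages against the force reading and re-measure the tips.

>>> {"fn": "play_rows", "kwargs": {
  "deltas": [
    [[0,0,0,0,0,0,0.06],[0,0,0,0,0,0,0.06],[0,0,0,0,0,0,0.06],[0,0,0.01,0,0,0,0.06],[0,0,0.01,0,0,0,0.06]]
  ]
}}

```text
t: 5.35
eef_pos: [0.436, 0.1439, -0.0081]
orientation: [[0.888, -0.461, -0.0], [-0.461, -0.888, -0.0], [-0.0, 0.0, -1.0]]
force: [0.1, 0.5, 1.0]
finger_gap: 0.06
```

```bash
cat > tips.py <<'E'
from h import *
def tips():
    c=viewer.camera_info("wrist");p,d=viewer.snapshot("wrist");s=r.state()
    K=c["intrinsics"];v,u=np.mgrid[:384,:512]
    P=np.stack([(u-K[0,2])/K[0,0]*d,-(v-K[1,2])/K[1,1]*d,-d],-1)@c["orientation"].T+c["position"]
    Q=(P-s["eef_pos"])@s["orientation"];g=s["finger_gap"]/2
    hsv=cv2.cvtColor(p,cv2.COLOR_BGR2HSV)
    for sg in(-1,1):
        y=Q[...,1]*sg;m=(y>g-.001)&(y<g+.012)&(abs(Q[...,0])<.014)&(d>0)&(P[...,2]<.09)
        z=P[...,2][m];print("side",sg,"world z histogram(5mm)",np.histogram(z,np.arange(-.01,.09,.005))[0])
    print(s["eef_pos"],s["finger_gap"],s["force"])
if __name__=="__main__": tips()
E
python3 tips.py
```

```text
side -1 world z histogram(5mm) [  0  86 631   0  77 169 197 236 248 290 301 397 127 305 361 236   5   0
   0]
side 1 world z histogram(5mm) [  0  75 476   0   4  75 106 125 143 156 133 274 148 371 646 227   5   0
   0]
[ 0.4351  0.1434 -0.0097] 0.06001488359062333 [-0.5872  0.074  -0.9768]
```

The tips are now at about z = 0.011 with TCP z = -0.0095, so the offset holds and there is no contact force. I'll close here.

>>> {"fn": "play_rows", "kwargs": {
  "deltas": [
    [[0,0,0.002,0,0,0,0.03],[0,0,0,0,0,0,0.03],[0,0,0,0,0,0,0.03],[0,0,0,0,0,0,0.03],[0,0,0,0,0,0,0.03]]
  ]
}}

```text
t: 6.02
eef_pos: [0.4363, 0.144, -0.009]
orientation: [[0.888, -0.461, 0.0], [-0.461, -0.888, -0.0], [0.0, 0.0, -1.0]]
force: [0.2, -0.5, -1.6]
finger_gap: 0.0389
```

```bash
python3 plan.py ".4353 .1437 .07 -.48 3 .03" "W .042 .042 .07 .107 8 .03" "W .042 .042 -.007 .107 4 .03"
```

```text
at [ 0.4363  0.144  -0.009 ] -0.479 tilt [ 0.0001 -0.0001] t 6.025 gap 0.03893673786922744
[-0.0, 0.0, -0.026, 0.0, 0.0, 0.0, 0.03],[-0.0, 0.0, -0.026, 0.0, 0.0, 0.0, 0.03],[-0.0, 0.0, -0.026, 0.0, 0.0, 0.0, 0.03],
[-0.003, -0.035, -0.0, 0.0, 0.0, -0.073, 0.03],[-0.001, -0.035, -0.0, 0.0, 0.0, -0.073, 0.03],[0.002, -0.035, -0.0, 0.0, 0.0, -0.073, 0.03],[0.004, -0.035, -0.0, 0.0, 0.0, -0.073, 0.03],[0.007, -0.034, -0.0, 0.0, 0.0, -0.073, 0.03],[0.009, -0.034, -0.0, 0.0, 0.0, -0.073, 0.03],[0.012, -0.033, -0.0, 0.0, 0.0, -0.073, 0.03],[0.014, -0.032, -0.0, 0.0, 0.0, -0.073, 0.03],
[0.0, 0.0, 0.019, 0.0, 0.0, 0.0, 0.03],[0.0, 0.0, 0.019, 0.0, 0.0, 0.0, 0.03],[0.0, 0.0, 0.019, 0.0, 0.0, 0.0, 0.03],[0.0, 0.0, 0.019, 0.0, 0.0, 0.0, 0.03],
```

>>> {"fn": "play_rows", "kwargs": {
  "deltas": [
    [[0,0,-0.026,0,0,0,0.03],[0,0,-0.026,0,0,0,0.03],[0,0,-0.026,0,0,0,0.03],[-0.003,-0.035,0,0,0,-0.073,0.03],[-0.001,-0.035,0,0,0,-0.073,0.03]]
  ]
}}

```text
t: 6.65
eef_pos: [0.4632, 0.2099, 0.0696]
orientation: [[0.946, -0.325, 0.001], [-0.325, -0.946, 0.001], [0.001, -0.001, -1.0]]
force: [0.6, -0.6, -0.9]
finger_gap: 0.0394
```

>>> {"fn": "play_rows", "kwargs": {
  "deltas": [
    [[0.002,-0.035,0,0,0,-0.073,0.03],[0.004,-0.035,0,0,0,-0.073,0.03],[0.007,-0.034,0,0,0,-0.073,0.03],[0.009,-0.034,0,0,0,-0.073,0.03],[0.012,-0.033,0,0,0,-0.073,0.03]]
  ]
}}

```text
t: 7.28
eef_pos: [0.5285, 0.3726, 0.0687]
orientation: [[0.999, 0.035, -0.0], [0.035, -0.999, -0.0], [-0.0, 0.0, -1.0]]
force: [-0.0, 0.0, 0.3]
finger_gap: 0.0397
```

>>> {"fn": "play_rows", "kwargs": {
  "deltas": [
    [[0.014,-0.032,0,0,0,-0.073,0.03],[0,0,0,0,0,0,0.03],[0,0,0.02,0,0,0,0.03],[0,0,0.02,0,0,0,0.03],[0,0,0,0,0,0,0.03]]
  ]
}}

```text
t: 7.9
eef_pos: [0.5396, 0.4021, 0.0254]
orientation: [[0.995, 0.104, -0.004], [0.104, -0.995, -0.004], [-0.004, 0.003, -1.0]]
force: [-0.5, 0.5, -0.3]
finger_gap: 0.0389
```

```bash
python3 plan.py "W .042 .042 -.005 .107 3 .03"
python3 - <<'E'
from h import *
from plan import *
print(tray("W",.042,.042))
p,d=viewer.snapshot("wrist");cv2.imwrite("pics/w3.png",p)
E
```

```text
at [0.5396 0.4021 0.0254] 0.104 tilt [-0.0039 -0.0038] t 7.9 gap 0.0389470866188689
[0.0, -0.001, 0.01, 0.0, 0.0, -0.001, 0.03],[0.0, -0.001, 0.01, 0.0, 0.0, -0.001, 0.03],[0.0, -0.001, 0.01, 0.0, 0.0, -0.001, 0.03],
[0.5409 0.404 ]
```

View pics/w3.png

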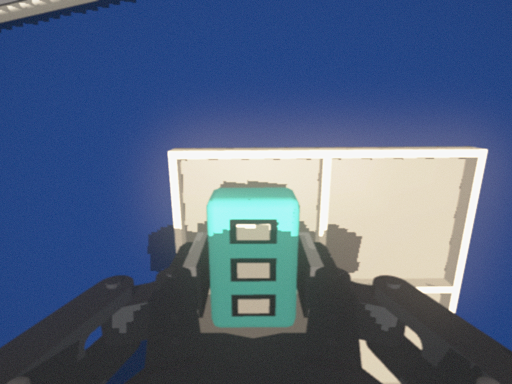

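Wrist view: the clicker is held over the left square compartment, centred at column 252 between the wall (178) and the divider (325). I'll lower it and release narrowly.

>>> {"fn": "play_rows", "kwargs": {
  "deltas": [
    [[0,-0.001,0.012,0,0,0,0.03],[0,-0.001,0.01,0,0,0,0.03],[0,0,0.007,0,0,0,0.03],[0,0,0,0,0,0,0.03],[0,0,0,0,0,0,0.048]]
  ]
}}

```text
t: 8.57
eef_pos: [0.5412, 0.4062, 0.0003]
orientation: [[0.994, 0.105, 0.001], [0.105, -0.994, 0.0], [0.001, -0.0, -1.0]]
force: [-0.4, -0.8, 0.6]
finger_gap: 0.0479
```

>>> {"fn": "play_rows", "kwargs": {
  "deltas": [
    [[0,0,0,0,0,0,0.05],[0,0,-0.015,0,0,0,0.05],[0,0,-0.025,0,0,0,0.08],[0,0,-0.03,0,0,0,0.08],[0,0,0,0,0,0,0.08]]
  ]
}}

```text
t: 9.2
eef_pos: [0.5426, 0.4074, 0.0753]
orientation: [[0.994, 0.105, 0.006], [0.105, -0.994, 0.005], [0.006, -0.004, -1.0]]
force: [0.3, 0.8, 0.1]
finger_gap: 0.0799
```

```bash
python3 plan.py ".6065 .145 .07 .107 1 .08"
python3 - <<'E'
from h import *
from plan import *
p,d=viewer.snapshot("top");cv2.imwrite("pics/top1.png",p);c=viewer.camera_info("top")
for k in blobs(hsvmask(p,(78,60,90),(100,255,255)),100): print(rect(k,.028,c),k.reshape(-1,2).mean(0))
E
python3 plan.py ".443 .003 .07 .107 9 .085" ".443 .003 -.007 .107 3 .085"
```

```text
at [0.5426 0.4074 0.0753] 0.106 tilt [0.0056 0.0049] t 9.2 gap 0.07987540836993182
[0.036, 0.268, 0.005, 0.0, 0.0, -0.001, 0.08],
(array([0.527 , 0.4006]), [0.04083133861422539, 0.04303290322422981], np.float32(0.0823816)) [109.8923 200.0615]
(array([ 0.7572, -0.1591]), [0.050024911761283875, 0.057351142168045044], np.float32(1.5914881)) [316.1429 124.0286]
at [0.5417 0.4068 0.073 ] 0.105 tilt [0.003  0.0032] t 9.25 gap 0.07991017100734808
[-0.016, 0.043, 0.0, 0.0, 0.0, -0.0, 0.085],[-0.016, 0.043, 0.0, 0.0, 0.0, -0.0, 0.085],[-0.016, 0.043, 0.0, 0.0, 0.0, -0.0, 0.085],[-0.016, 0.043, 0.0, 0.0, 0.0, -0.0, 0.085],[-0.016, 0.043, 0.0, 0.0, 0.0, -0.0, 0.085],[-0.016, 0.043, 0.0, 0.0, 0.0, -0.0, 0.085],[-0.016, 0.043, 0.0, 0.0, 0.0, -0.0, 0.085],[-0.016, 0.043, 0.0, 0.0, 0.0, -0.0, 0.085],[-0.016, 0.043, 0.0, 0.0, 0.0, -0.0, 0.085],
[0.0, 0.0, 0.026, 0.0, 0.0, 0.0, 0.085],[0.0, 0.0, 0.026, 0.0, 0.0, 0.0, 0.085],[0.0, 0.0, 0.026, 0.0, 0.0, 0.0, 0.085],
```

>>> {"fn": "play_rows", "kwargs": {
  "deltas": [
    [[-0.016,0.043,0,0,0,0,0.085],[-0.016,0.043,0,0,0,0,0.085],[-0.016,0.043,0,0,0,0,0.085],[-0.016,0.043,0,0,0,0,0.085],[-0.016,0.043,0,0,0,0,0.085]]
  ]
}}

```text
t: 9.88
eef_pos: [0.4831, 0.1822, 0.0697]
orientation: [[0.994, 0.105, -0.0], [0.105, -0.994, -0.0], [-0.0, 0.0, -1.0]]
force: [1.2, -0.8, -0.1]
finger_gap: 0.0849
```

>>> {"fn": "play_rows", "kwargs": {
  "deltas": [
    [[-0.016,0.043,0,0,0,0,0.085],[-0.016,0.043,0,0,0,0,0.085],[-0.016,0.043,0,0,0,0,0.085],[-0.016,0.043,0,0,0,0,0.085],[0,0,0,0,0,0,0.085]]
  ]
}}

```text
t: 10.5
eef_pos: [0.4376, 0.0039, 0.07]
orientation: [[0.995, 0.102, 0.0], [0.102, -0.995, 0.0], [0.0, -0.0, -1.0]]
force: [0.0, 0.1, 0.2]
finger_gap: 0.0851
```

```bash
python3 - <<'E'
from h import *
c=viewer.camera_info("wrist");p,d=viewer.snapshot("wrist");cv2.imwrite("pics/w4.png",p)
for k in blobs(hsvmask(p,(20,120,90),(36,255,255)),300): print(rect(k,.03,c),k.reshape(-1,2).mean(0))
p,d=viewer.snapshot("top");cv2.imwrite("pics/top2.png",p);c=viewer.camera_info("top")
for k in blobs(hsvmask(p,(78,60,90),(100,255,255)),100): print(rect(k,.028,c),k.reshape(-1,2).mean(0))
E
python3 plan.py ".443 .003 .07 .107 1 .085" ".443 .003 -.007 .107 3 .085"
```

```text
(array([0.3589, 0.0305]), [0.05627516657114029, 0.06483978778123856], np.float32(1.8309151)) [210.751  312.8675]
(array([0.4455, 0.0033]), [0.0442756712436676, 0.045879658311605453], np.float32(2.651389)) [255.5026 199.9471]
(array([ 0.5242, -0.0356]), [0.028733009472489357, 0.03161986544728279], np.float32(1.6706619)) [334.5906  82.0403]
(array([ 0.7574, -0.1682]), [0.05002448707818985, 0.07563547044992447], np.float32(1.591489)) [318.3373 125.6024]
at [0.4382 0.0058 0.07  ] 0.104 tilt [0.0003 0.0002] t 10.6 gap 0.08510151981779436
[0.004, 0.003, -0.0, 0.0, 0.0, -0.003, 0.085],
[0.0, 0.0, 0.026, 0.0, 0.0, -0.0, 0.085],[0.0, 0.0, 0.026, 0.0, 0.0, -0.0, 0.085],[0.0, 0.0, 0.026, 0.0, 0.0, -0.0, 0.085],
```

View pics/w4.png

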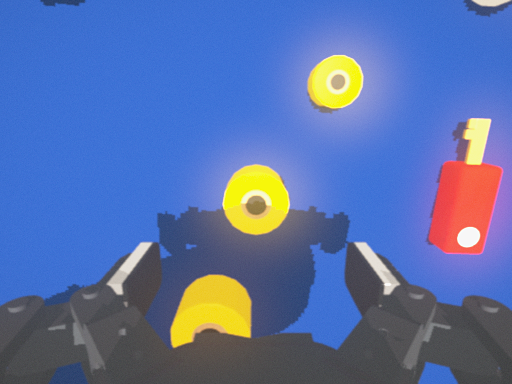

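Wrist view: the middle reel stands at (256,200) between the open pads, the large one is at (211,310), the small one at (335,82) and the red key at right. The reel measures 44 mm at (0.4445, 0.003), which agrees with the top view.

>>> {"fn": "play_rows", "kwargs": {
  "deltas": [
    [[0.006,0.003,0.02,0,0,0,0.085],[0,0,0.03,0,0,0,0.085],[0,0,0.027,0,0,0,0.085],[0,0,0,0,0,0,0.085],[0,0,0,0,0,0,0.035]]
  ]
}}

```text
t: 11.22
eef_pos: [0.4454, 0.0042, -0.0059]
orientation: [[0.994, 0.106, 0.001], [0.106, -0.994, -0.0], [0.001, 0.0, -1.0]]
force: [-0.0, 0.3, 0.5]
finger_gap: 0.0694
```

>>> {"fn": "play_rows", "kwargs": {
  "deltas": [
    [[0,0,0,0,0,0,0.035],[0,0,0,0,0,0,0.035],[0,0,0,0,0,0,0.035],[0,0,0,0,0,0,0.035],[0,0,0,0,0,0,0.035]]
  ]
}}

```text
t: 11.85
eef_pos: [0.4456, 0.004, -0.0056]
orientation: [[0.994, 0.105, 0.002], [0.105, -0.994, 0.001], [0.003, -0.0, -1.0]]
force: [-0.9, 1.5, 5.7]
finger_gap: 0.0427
```

```bash
python3 plan.py ".4445 .003 .073 .107 3 .035" "W .042 -.042 .073 .107 8 .035" "W .042 -.042 -.001 .107 4 .035"
```

```text
at [ 0.4456  0.004  -0.0056] 0.106 tilt [0.0024 0.0007] t 11.85 gap 0.04268015173664595
[-0.0, 0.0, -0.026, 0.0, 0.0, -0.0, 0.035],[-0.0, 0.0, -0.026, 0.0, 0.0, -0.0, 0.035],[-0.0, 0.0, -0.026, 0.0, 0.0, -0.0, 0.035],
[0.017, -0.038, -0.0, 0.0, 0.0, 0.0, 0.035],[0.017, -0.038, -0.0, 0.0, 0.0, 0.0, 0.035],[0.017, -0.038, -0.0, 0.0, 0.0, 0.0, 0.035],[0.017, -0.038, -0.0, 0.0, 0.0, 0.0, 0.035],[0.017, -0.038, -0.0, 0.0, 0.0, 0.0, 0.035],[0.017, -0.038, -0.0, 0.0, 0.0, 0.0, 0.035],[0.017, -0.038, -0.0, 0.0, 0.0, 0.0, 0.035],[0.017, -0.038, -0.0, 0.0, 0.0, 0.0, 0.035],
[0.0, 0.0, 0.018, 0.0, 0.0, 0.0, 0.035],[0.0, 0.0, 0.018, 0.0, 0.0, 0.0, 0.035],[0.0, 0.0, 0.018, 0.0, 0.0, 0.0, 0.035],[0.0, 0.0, 0.018, 0.0, 0.0, 0.0, 0.035],
```

>>> {"fn": "play_rows", "kwargs": {
  "deltas": [
    [[0,0,-0.026,0,0,0,0.035],[0,0,-0.026,0,0,0,0.035],[0,0,-0.026,0,0,0,0.035],[0.017,-0.038,0,0,0,0,0.035],[0.017,-0.038,0,0,0,0,0.035]]
  ]
}}

```text
t: 12.48
eef_pos: [0.4708, 0.0837, 0.0714]
orientation: [[0.995, 0.104, 0.001], [0.104, -0.995, 0.001], [0.001, -0.001, -1.0]]
force: [-0.2, -0.5, 0.1]
finger_gap: 0.0432
```

>>> {"fn": "play_rows", "kwargs": {
  "deltas": [
    [[0.017,-0.038,0,0,0,0,0.035],[0.017,-0.038,0,0,0,0,0.035],[0.017,-0.038,0,0,0,0,0.035],[0.017,-0.038,0,0,0,0,0.035],[0.017,-0.038,0,0,0,0,0.035]]
  ]
}}

```text
t: 13.1
eef_pos: [0.5352, 0.2819, 0.0706]
orientation: [[0.994, 0.105, -0.0], [0.105, -0.994, -0.0], [-0.0, 0.0, -1.0]]
force: [0.1, 0.1, -0.4]
finger_gap: 0.0428
```

>>> {"fn": "play_rows", "kwargs": {
  "deltas": [
    [[0.017,-0.038,0,0,0,0,0.035],[0,0,0,0,0,0,0.035],[0,0,0.015,0,0,0,0.035],[0,0,0,0,0,0,0.035],[0,0,0,0,0,0,0.035]]
  ]
}}

```text
t: 13.72
eef_pos: [0.5479, 0.3195, 0.056]
orientation: [[0.995, 0.104, 0.0], [0.104, -0.995, -0.0], [0.0, 0.0, -1.0]]
force: [-0.2, -1.3, -0.6]
finger_gap: 0.043
```

```bash
python3 plan.py "W .042 -.042 0 .107 4 .035"
python3 - <<'E'
from h import *
p,d=viewer.snapshot("wrist");cv2.imwrite("pics/w5.png",p)
E
```

```text
at [0.5479 0.3195 0.056 ] 0.105 tilt [ 0.0001 -0.0003] t 13.725 gap 0.04296205730768873
[0.001, -0.0, 0.014, 0.0, 0.0, -0.001, 0.035],[0.001, -0.0, 0.014, 0.0, 0.0, -0.001, 0.035],[0.001, -0.0, 0.014, 0.0, 0.0, -0.001, 0.035],[0.001, -0.0, 0.014, 0.0, 0.0, -0.001, 0.035],
```

View pics/w5.png

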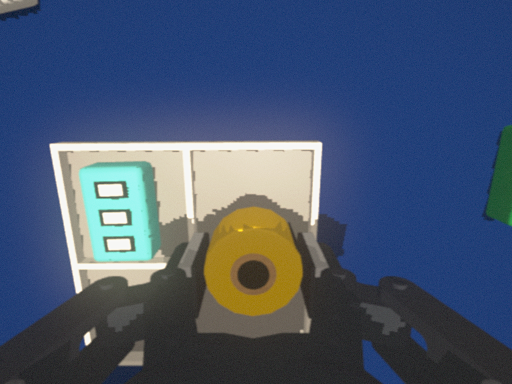

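Wrist view: the clicker lies flat in the left square compartment (118,210). The reel at (253,260) is centred over the right one, whose walls are at columns 190 and 315. I'll lower and release.

>>> {"fn": "play_rows", "kwargs": {
  "deltas": [
    [[0.002,0,0.02,0,0,0,0.035],[0,0,0.02,0,0,0,0.035],[0,0,0.016,0,0,0,0.035],[0,0,0,0,0,0,0.035],[0,0,0,0,0,0,0.05]]
  ]
}}

```text
t: 14.4
eef_pos: [0.5498, 0.3203, -0.0006]
orientation: [[0.994, 0.105, -0.0], [0.105, -0.994, -0.001], [-0.0, 0.001, -1.0]]
force: [-0.2, -0.3, -0.6]
finger_gap: 0.05
```

>>> {"fn": "play_rows", "kwargs": {
  "deltas": [
    [[0,0,0,0,0,0,0.052],[0,0,0,0,0,0,0.052],[0,0,-0.02,0,0,0,0.055],[0,0,-0.03,0,0,0,0.06],[0,0,-0.025,0,0,0,0.06]]
  ]
}}

```text
t: 15.02
eef_pos: [0.5505, 0.3207, 0.0781]
orientation: [[0.994, 0.105, 0.002], [0.105, -0.994, 0.001], [0.002, -0.001, -1.0]]
force: [-0.6, 0.9, -0.0]
finger_gap: 0.0601
```

```bash
python3 plan.py ".593 .1435 .075 .09 5 .06" ".593 .1435 -.01 .09 3 .06"
```

```text
at [0.5505 0.3207 0.0781] 0.105 tilt [0.0022 0.0012] t 15.025 gap 0.0601010429567932
[0.005, 0.036, 0.001, 0.0, 0.0, 0.003, 0.06],[0.005, 0.036, 0.001, 0.0, 0.0, 0.003, 0.06],[0.005, 0.036, 0.001, 0.0, 0.0, 0.003, 0.06],[0.005, 0.036, 0.001, 0.0, 0.0, 0.003, 0.06],[0.005, 0.036, 0.001, 0.0, 0.0, 0.003, 0.06],
[0.0, 0.0, 0.028, 0.0, 0.0, 0.0, 0.06],[0.0, 0.0, 0.028, 0.0, 0.0, 0.0, 0.06],[0.0, 0.0, 0.028, 0.0, 0.0, 0.0, 0.06],
```

>>> {"fn": "play_rows", "kwargs": {
  "deltas": [
    [[0.005,0.036,0,0,0,0,0.06],[0.005,0.036,0,0,0,0,0.06],[0.005,0.036,0,0,0,0,0.06],[0.005,0.036,0,0,0,0,0.06],[0.005,0.036,0,0,0,0,0.06]]
  ]
}}

```text
t: 15.65
eef_pos: [0.5944, 0.1431, 0.077]
orientation: [[0.994, 0.105, 0.002], [0.105, -0.994, 0.001], [0.002, -0.0, -1.0]]
force: [-0.2, -0.4, -0.6]
finger_gap: 0.0599
```

```bash
python3 - <<'E'
from h import *
c=viewer.camera_info("wrist");p,d=viewer.snapshot("wrist")
for k in blobs(hsvmask(p,(45,100,50),(75,255,255)),300): print(rect(k,.024,c),k.reshape(-1,2).mean(0))
E
python3 plan.py ".591 .1435 .075 .107 1 .06"
```

```text
(array([0.593, 0.144]), [0.02780013717710972, 0.06490087509155273], np.float32(0.10764845)) [252.0167 206.0837]
at [0.5949 0.1396 0.0771] 0.103 tilt [ 0.0019 -0.0005] t 15.7 gap 0.05968760821422117
[-0.004, -0.004, 0.002, 0.0, 0.0, -0.004, 0.06],
```

>>> {"fn": "play_rows", "kwargs": {
  "deltas": [
    [[-0.002,-0.003,0.03,0,0,0,0.06],[0,0,0.03,0,0,0,0.06],[0,0,0.028,0,0,0,0.06],[0,0,0,0,0,0,0.06],[0,0,0,0,0,0,0.018]]
  ]
}}

```text
t: 16.32
eef_pos: [0.5925, 0.1473, -0.0108]
orientation: [[0.994, 0.105, 0.003], [0.105, -0.994, 0.0], [0.003, -0.0, -1.0]]
force: [0.2, 1.0, 0.6]
finger_gap: 0.0433
```

>>> {"fn": "play_rows", "kwargs": {
  "deltas": [
    [[0,0,0,0,0,0,0.018],[0,0,0,0,0,0,0.018],[0,0,0,0,0,0,0.018],[0,0,0,0,0,0,0.018],[0,0,0,0,0,0,0.018]]
  ]
}}

```text
t: 16.95
eef_pos: [0.5927, 0.1474, -0.0106]
orientation: [[0.994, 0.105, 0.003], [0.105, -0.994, 0.001], [0.004, -0.001, -1.0]]
force: [-1.1, -0.1, 6.5]
finger_gap: 0.0271
```

```bash
python3 plan.py ".593 .1435 .073 .107 3 .018" "O -.042 .012 .073 -1.521 12 .018" "O -.042 .012 -.006 .107 4 .018"
```

```text
at [ 0.5927  0.1474 -0.0106] 0.106 tilt [0.0034 0.001 ] t 16.95 gap 0.027072954344829207
[-0.0, 0.001, -0.028, 0.0, 0.0, -0.0, 0.018],[-0.0, 0.001, -0.028, 0.0, 0.0, -0.0, 0.018],[-0.0, 0.001, -0.028, 0.0, 0.0, -0.0, 0.018],
[-0.015, 0.039, -0.0, 0.0, 0.0, 0.136, 0.018],[-0.01, 0.041, -0.0, 0.0, 0.0, 0.136, 0.018],[-0.004, 0.042, -0.0, 0.0, 0.0, 0.136, 0.018],[0.001, 0.042, -0.0, 0.0, 0.0, 0.136, 0.018],[0.007, 0.042, -0.0, 0.0, 0.0, 0.136, 0.018],[0.013, 0.04, -0.0, 0.0, 0.0, 0.136, 0.018],[0.018, 0.038, -0.0, 0.0, 0.0, 0.136, 0.018],[0.023, 0.036, -0.0, 0.0, 0.0, 0.136, 0.018],[0.028, 0.032, -0.0, 0.0, 0.0, 0.136, 0.018],[0.032, 0.028, -0.0, 0.0, 0.0, 0.136, 0.018],[0.035, 0.024, -0.0, 0.0, 0.0, 0.136, 0.018],[0.038, 0.019, -0.0, 0.0, 0.0, 0.136, 0.018],
[0.0, 0.0, 0.02, 0.0, 0.0, -0.407, 0.018],[0.0, 0.0, 0.02, 0.0, 0.0, -0.407, 0.018],[0.0, 0.0, 0.02, 0.0, 0.0, -0.407, 0.018],[0.0, 0.0, 0.02, 0.0, 0.0, -0.407, 0.018],
```

>>> {"fn": "play_rows", "kwargs": {
  "deltas": [
    [[0,0,-0.028,0,0,0,0.018],[0,0,-0.028,0,0,0,0.018],[0,0,-0.028,0,0,0,0.018],[-0.015,0.039,0,0,0,0.136,0.018],[-0.01,0.041,0,0,0,0.136,0.018]]
  ]
}}

```text
t: 17.58
eef_pos: [0.569, 0.0654, 0.0714]
orientation: [[0.986, -0.169, 0.001], [-0.169, -0.986, 0.001], [0.0, -0.001, -1.0]]
force: [-0.4, 0.1, -0.4]
finger_gap: 0.0273
```

>>> {"fn": "play_rows", "kwargs": {
  "deltas": [
    [[-0.004,0.042,0,0,0,0.136,0.018],[0.001,0.042,0,0,0,0.136,0.018],[0.007,0.042,0,0,0,0.136,0.018],[0.013,0.04,0,0,0,0.136,0.018],[0.018,0.038,0,0,0,0.136,0.018]]
  ]
}}

```text
t: 18.2
eef_pos: [0.5128, -0.1386, 0.0714]
orientation: [[0.659, -0.752, 0.001], [-0.752, -0.659, 0.0], [0.0, -0.001, -1.0]]
force: [0.8, 0.0, 1.0]
finger_gap: 0.027
```

>>> {"fn": "play_rows", "kwargs": {
  "deltas": [
    [[0.023,0.036,0,0,0,0.136,0.018],[0.028,0.032,0,0,0,0.136,0.018],[0.032,0.028,0,0,0,0.136,0.018],[0.035,0.024,0,0,0,0.136,0.018],[0.038,0.019,0,0,0,0.136,0.018]]
  ]
}}

```text
t: 18.82
eef_pos: [0.455, -0.3434, 0.0713]
orientation: [[0.039, -0.999, 0.001], [-0.999, -0.039, -0.0], [0.0, -0.001, -1.0]]
force: [0.7, -0.7, -0.9]
finger_gap: 0.027
```

>>> {"fn": "play_rows", "kwargs": {
  "deltas": [
    [[0,0,0.01,0,0,0,0.018],[0,0,0.01,0,0,0,0.018],[0,0,0,0,0,0,0.018],[0,0,0,0,0,0,0.018],[0,0,0,0,0,0,0.018]]
  ]
}}

```text
t: 19.45
eef_pos: [0.4559, -0.3418, 0.0515]
orientation: [[0.045, -0.999, 0.001], [-0.999, -0.045, -0.0], [0.001, -0.001, -1.0]]
force: [0.7, -0.2, -0.9]
finger_gap: 0.0273
```

```bash
python3 plan.py "O -.042 .012 -.005 -1.521 4 .018";python3 - <<'E'
from h import *
p,d=viewer.snapshot("wrist");cv2.imwrite("pics/w6.png",p)
E
```

```text
at [ 0.4559 -0.3418  0.0515] -1.526 tilt [ 0.0007 -0.0005] t 19.45 gap 0.027288609200409767
[0.001, -0.001, 0.014, 0.0, 0.0, -0.001, 0.018],[0.001, -0.001, 0.014, 0.0, 0.0, -0.001, 0.018],[0.001, -0.001, 0.014, 0.0, 0.0, -0.001, 0.018],[0.001, -0.001, 0.014, 0.0, 0.0, -0.001, 0.018],
```

View pics/w6.png

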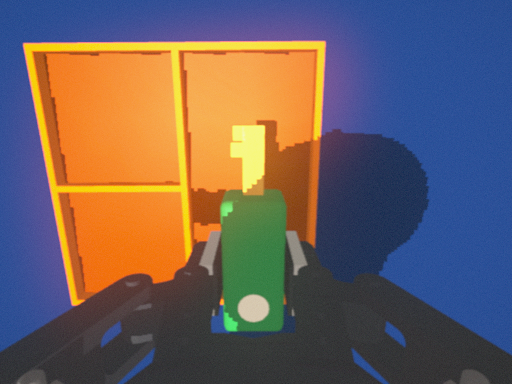

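Wrist view: the green key at (253,260) hangs lengthwise over the orange tray's long compartment, whose walls are at columns 185 and 315. Lowering it.

>>> {"fn": "play_rows", "kwargs": {
  "deltas": [
    [[0.003,-0.003,0.02,0,0,0,0.018],[0,0,0.02,0,0,0,0.018],[0,0,0.016,0,0,0,0.018],[0,0,0,0,0,0,0.018],[0,0,0,0,0,0,0.038]]
  ]
}}

```text
t: 20.12
eef_pos: [0.4586, -0.3451, -0.0055]
orientation: [[0.044, -0.999, -0.0], [-0.999, -0.044, -0.0], [0.0, 0.0, -1.0]]
force: [-0.4, -0.6, 0.1]
finger_gap: 0.0381
```

>>> {"fn": "play_rows", "kwargs": {
  "deltas": [
    [[0,0,0,0,0,0,0.042],[0,0,0,0,0,0,0.042],[0,0,-0.02,0,0,0,0.045],[0,0,-0.03,0,0,0,0.06],[0,0,-0.028,0,0,0,0.06]]
  ]
}}

```text
t: 20.75
eef_pos: [0.4586, -0.3451, 0.074]
orientation: [[0.044, -0.999, 0.0], [-0.999, -0.044, -0.0], [0.0, -0.0, -1.0]]
force: [0.7, 0.3, 0.9]
finger_gap: 0.0604
```

```bash
python3 plan.py ".4515 -.1455 .075 .093 10 .06"
```

```text
at [ 0.4586 -0.3451  0.074 ] -1.527 tilt [ 0.0003 -0.0003] t 20.75 gap 0.06042601119483268
[-0.02, -0.0, -0.0, 0.0, 0.0, -0.162, 0.06],[-0.02, -0.003, -0.0, 0.0, 0.0, -0.162, 0.06],[-0.019, -0.007, -0.0, 0.0, 0.0, -0.162, 0.06],[-0.018, -0.009, -0.0, 0.0, 0.0, -0.162, 0.06],[-0.016, -0.012, -0.0, 0.0, 0.0, -0.162, 0.06],[-0.014, -0.015, -0.0, 0.0, 0.0, -0.162, 0.06],[-0.011, -0.017, -0.0, 0.0, 0.0, -0.162, 0.06],[-0.008, -0.018, -0.0, 0.0, 0.0, -0.162, 0.06],[-0.005, -0.019, -0.0, 0.0, 0.0, -0.162, 0.06],[-0.002, -0.02, -0.0, 0.0, 0.0, -0.162, 0.06],
```

>>> {"fn": "play_rows", "kwargs": {
  "deltas": [
    [[-0.02,0,0,0,0,-0.162,0.06],[-0.02,-0.003,0,0,0,-0.162,0.06],[-0.019,-0.007,0,0,0,-0.162,0.06],[-0.018,-0.009,0,0,0,-0.162,0.06],[-0.016,-0.012,0,0,0,-0.162,0.06]]
  ]
}}

```text
t: 21.38
eef_pos: [0.454, -0.2439, 0.0732]
orientation: [[0.757, -0.653, 0.001], [-0.653, -0.757, -0.0], [0.001, -0.0, -1.0]]
force: [-1.1, -0.4, -0.2]
finger_gap: 0.0598
```

>>> {"fn": "play_rows", "kwargs": {
  "deltas": [
    [[-0.014,-0.015,0,0,0,-0.162,0.06],[-0.011,-0.017,0,0,0,-0.162,0.06],[-0.008,-0.018,0,0,0,-0.162,0.06],[-0.005,-0.019,0,0,0,-0.162,0.06],[-0.002,-0.02,0,0,0,-0.162,0.06]]
  ]
}}

```text
t: 22.0
eef_pos: [0.4512, -0.1437, 0.0732]
orientation: [[0.995, 0.098, 0.001], [0.098, -0.995, -0.0], [0.001, 0.0, -1.0]]
force: [0.1, -0.2, 0.5]
finger_gap: 0.0601
```

```bash
python3 - <<'E'
from h import *
c=viewer.camera_info("wrist");p,d=viewer.snapshot("wrist")
for k in blobs(hsvmask(p,(0,150,50),(9,255,255))|hsvmask(p,(172,150,50),(180,255,255)),300): print(rect(k,.024,c),k.reshape(-1,2).mean(0))
E
python3 plan.py ".4515 -.1455 .075 .093 1 .06"
```

```text
(array([ 0.453 , -0.1459]), [0.02809196338057518, 0.0656023770570755], np.float32(0.08266671)) [257.2041 204.3837]
at [ 0.4513 -0.1423  0.0732] 0.106 tilt [0.0009 0.0007] t 22.05 gap 0.05978389616226836
[-0.0, 0.003, -0.002, 0.0, 0.0, 0.013, 0.06],
```

>>> {"fn": "play_rows", "kwargs": {
  "deltas": [
    [[0.001,0.003,0.03,0,0,0.02,0.06],[0,0,0.03,0,0,0,0.06],[0,0,0.025,0,0,0,0.06],[0,0,0,0,0,0,0.06],[0,0,0,0,0,0,0.018]]
  ]
}}

```text
t: 22.68
eef_pos: [0.4533, -0.1475, -0.0107]
orientation: [[0.997, 0.073, 0.002], [0.073, -0.997, -0.001], [0.002, 0.001, -1.0]]
force: [-0.3, 0.0, 0.2]
finger_gap: 0.0434
```

>>> {"fn": "play_rows", "kwargs": {
  "deltas": [
    [[0,0,0,0,0,0,0.018],[0,0,0,0,0,0,0.018],[0,0,0,0,0,0,0.018],[0,0,0,0,0,0,0.018],[0,0,0,0,0,0,0.018]]
  ]
}}

```text
t: 23.3
eef_pos: [0.4537, -0.1473, -0.0104]
orientation: [[0.997, 0.073, 0.003], [0.073, -0.997, -0.0], [0.003, 0.001, -1.0]]
force: [-0.9, 1.1, 7.0]
finger_gap: 0.028
```

```bash
python3 plan.py ".452 -.145 .073 .085 3 .018" "W -.042 .012 .073 -1.464 12 .018"
```

```text
at [ 0.4537 -0.1473 -0.0104] 0.074 tilt [ 0.0028 -0.0005] t 23.3 gap 0.028017067548626
[-0.0, -0.001, -0.028, 0.0, 0.0, -0.004, 0.018],[-0.0, -0.001, -0.028, 0.0, 0.0, -0.004, 0.018],[-0.0, -0.001, -0.028, 0.0, 0.0, -0.004, 0.018],
[0.004, -0.042, -0.0, 0.0, 0.0, 0.129, 0.018],[-0.001, -0.043, -0.0, 0.0, 0.0, 0.129, 0.018],[-0.007, -0.042, -0.0, 0.0, 0.0, 0.129, 0.018],[-0.012, -0.041, -0.0, 0.0, 0.0, 0.129, 0.018],[-0.017, -0.039, -0.0, 0.0, 0.0, 0.129, 0.018],[-0.022, -0.036, -0.0, 0.0, 0.0, 0.129, 0.018],[-0.026, -0.033, -0.0, 0.0, 0.0, 0.129, 0.018],[-0.031, -0.03, -0.0, 0.0, 0.0, 0.129, 0.018],[-0.034, -0.025, -0.0, 0.0, 0.0, 0.129, 0.018],[-0.037, -0.021, -0.0, 0.0, 0.0, 0.129, 0.018],[-0.039, -0.016, -0.0, 0.0, 0.0, 0.129, 0.018],[-0.041, -0.011, -0.0, 0.0, 0.0, 0.129, 0.018],
```

>>> {"fn": "play_rows", "kwargs": {
  "deltas": [
    [[0,0,-0.028,0,0,0,0.018],[0,0,-0.028,0,0,0,0.018],[0,0,-0.028,0,0,0,0.018],[0.004,-0.042,0,0,0,0.129,0.018],[-0.001,-0.043,0,0,0,0.129,0.018]]
  ]
}}

```text
t: 23.92
eef_pos: [0.4547, -0.0613, 0.0723]
orientation: [[0.982, -0.19, 0.001], [-0.19, -0.982, 0.001], [0.001, -0.001, -1.0]]
force: [-0.3, -0.1, -0.7]
finger_gap: 0.0271
```

>>> {"fn": "play_rows", "kwargs": {
  "deltas": [
    [[-0.007,-0.042,0,0,0,0.129,0.018],[-0.012,-0.041,0,0,0,0.129,0.018],[-0.017,-0.039,0,0,0,0.129,0.018],[-0.022,-0.036,0,0,0,0.129,0.018],[-0.026,-0.033,0,0,0,0.129,0.018]]
  ]
}}

```text
t: 24.55
eef_pos: [0.4603, 0.1514, 0.072]
orientation: [[0.672, -0.741, 0.0], [-0.741, -0.672, 0.0], [-0.0, -0.0, -1.0]]
force: [0.6, -0.4, -1.6]
finger_gap: 0.0273
```

>>> {"fn": "play_rows", "kwargs": {
  "deltas": [
    [[-0.031,-0.03,0,0,0,0.129,0.018],[-0.034,-0.025,0,0,0,0.129,0.018],[-0.037,-0.021,0,0,0,0.129,0.018],[-0.039,-0.016,0,0,0,0.129,0.018],[-0.041,-0.011,0,0,0,0.129,0.018]]
  ]
}}

```text
t: 25.18
eef_pos: [0.467, 0.3636, 0.0717]
orientation: [[0.092, -0.996, -0.0], [-0.996, -0.092, -0.0], [0.0, 0.0, -1.0]]
force: [0.4, 0.5, 1.3]
finger_gap: 0.0274
```

>>> {"fn": "play_rows", "kwargs": {
  "deltas": [
    [[0,0,0.01,0,0,0,0.018],[0,0,0.01,0,0,0,0.018],[0,0,0,0,0,0,0.018],[0,0,0,0,0,0,0.018],[0,0,0,0,0,0,0.018]]
  ]
}}

```text
t: 25.8
eef_pos: [0.4676, 0.3621, 0.0526]
orientation: [[0.095, -0.995, 0.001], [-0.995, -0.095, 0.001], [-0.001, -0.001, -1.0]]
force: [-0.2, -1.1, 0.1]
finger_gap: 0.0277
```

```bash
python3 plan.py "W -.042 .012 -.005 -1.464 1 .018";python3 - <<'E'
from h import *
p,d=viewer.snapshot("wrist");cv2.imwrite("pics/w7.png",p)
E
```

```text
at [0.4676 0.3621 0.0526] -1.475 tilt [0.0007 0.0008] t 25.8 gap 0.02770274268338306
[-0.004, 0.007, 0.058, 0.0, 0.0, -0.011, 0.018],
```

View pics/w7.png

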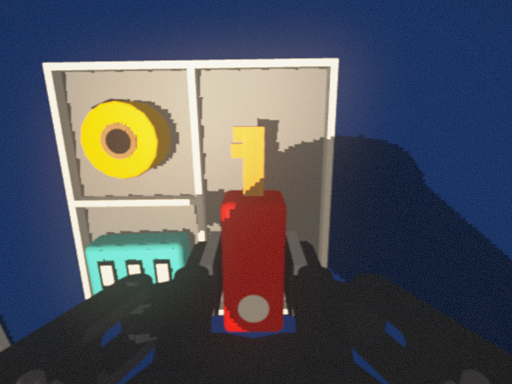

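Wrist view: the red key (253,260) is over the white tray's long compartment, whose walls are at columns 195 and 330. The yellow reel (122,140) and the clicker (140,260) sit flat in separate squares. I'll shift the key 7 mm along tool y to centre it, then lower it.

>>> {"fn": "play_rows", "kwargs": {
  "deltas": [
    [[-0.004,0.006,0.02,0,0,-0.01,0.018],[0,0,0.02,0,0,0,0.018],[0,0,0.017,0,0,0,0.018],[0,0,0,0,0,0,0.018],[0,0,0,0,0,0,0.038]]
  ]
}}

```text
t: 26.48
eef_pos: [0.4608, 0.3655, -0.0058]
orientation: [[0.106, -0.994, -0.0], [-0.994, -0.106, -0.001], [0.001, 0.0, -1.0]]
force: [0.4, 0.4, -1.1]
finger_gap: 0.038
```

>>> {"fn": "play_rows", "kwargs": {
  "deltas": [
    [[0,0,0,0,0,0,0.042],[0,0,0,0,0,0,0.042],[0,0,-0.02,0,0,0,0.045],[0,0,-0.03,0,0,0,0.06],[0,0,-0.028,0,0,0,0.085]]
  ]
}}

```text
t: 27.1
eef_pos: [0.4613, 0.3659, 0.0757]
orientation: [[0.106, -0.994, 0.002], [-0.994, -0.106, 0.001], [-0.001, -0.002, -1.0]]
force: [0.6, 0.8, 0.4]
finger_gap: 0.0763
```

```bash
python3 plan.py ".622 -.007 .075 -.4 11 .085"
```

```text
at [0.4613 0.3659 0.0757] -1.465 tilt [0.0015 0.0011] t 27.1 gap 0.07633583078338885
[0.035, -0.011, 0.0, 0.0, 0.0, -0.097, 0.085],[0.036, -0.007, 0.0, 0.0, 0.0, -0.097, 0.085],[0.037, -0.004, 0.0, 0.0, 0.0, -0.097, 0.085],[0.037, -0.0, 0.0, 0.0, 0.0, -0.097, 0.085],[0.037, 0.003, 0.0, 0.0, 0.0, -0.097, 0.085],[0.036, 0.007, 0.0, 0.0, 0.0, -0.097, 0.085],[0.035, 0.01, 0.0, 0.0, 0.0, -0.097, 0.085],[0.034, 0.014, 0.0, 0.0, 0.0, -0.097, 0.085],[0.033, 0.017, 0.0, 0.0, 0.0, -0.097, 0.085],[0.031, 0.02, 0.0, 0.0, 0.0, -0.097, 0.085],[0.029, 0.023, 0.0, 0.0, 0.0, -0.097, 0.085],
```

The jaws should close at right angles to the crown (about 47°), so I take tool heading -2.356 instead.

```bash
python3 plan.py ".622 -.007 .075 -2.356 10 .085"
```

```text
at [0.4613 0.3659 0.0757] -1.465 tilt [0.0015 0.0011] t 27.1 gap 0.07633583078338885
[0.039, -0.012, 0.0, 0.0, 0.0, 0.089, 0.085],[0.038, -0.015, 0.0, 0.0, 0.0, 0.089, 0.085],[0.036, -0.019, 0.0, 0.0, 0.0, 0.089, 0.085],[0.034, -0.022, 0.0, 0.0, 0.0, 0.089, 0.085],[0.032, -0.025, 0.0, 0.0, 0.0, 0.089, 0.085],[0.03, -0.028, 0.0, 0.0, 0.0, 0.089, 0.085],[0.027, -0.03, 0.0, 0.0, 0.0, 0.089, 0.085],[0.024, -0.032, 0.0, 0.0, 0.0, 0.089, 0.085],[0.021, -0.034, 0.0, 0.0, 0.0, 0.089, 0.085],[0.018, -0.036, 0.0, 0.0, 0.0, 0.089, 0.085],
```

>>> {"fn": "play_rows", "kwargs": {
  "deltas": [
    [[0.039,-0.012,0,0,0,0.089,0.085],[0.038,-0.015,0,0,0,0.089,0.085],[0.036,-0.019,0,0,0,0.089,0.085],[0.034,-0.022,0,0,0,0.089,0.085],[0.032,-0.025,0,0,0,0.089,0.085]]
  ]
}}

```text
t: 27.72
eef_pos: [0.5424, 0.1778, 0.075]
orientation: [[-0.335, -0.942, 0.002], [-0.942, 0.335, 0.001], [-0.002, -0.002, -1.0]]
force: [0.5, 0.1, 0.3]
finger_gap: 0.0852
```

>>> {"fn": "play_rows", "kwargs": {
  "deltas": [
    [[0.03,-0.028,0,0,0,0.089,0.085],[0.027,-0.03,0,0,0,0.089,0.085],[0.024,-0.032,0,0,0,0.089,0.085],[0.021,-0.034,0,0,0,0.089,0.085],[0.018,-0.036,0,0,0,0.089,0.085]]
  ]
}}

```text
t: 28.35
eef_pos: [0.6231, -0.0072, 0.075]
orientation: [[-0.708, -0.706, 0.002], [-0.706, 0.708, 0.0], [-0.002, -0.001, -1.0]]
force: [0.4, 0.5, -0.4]
finger_gap: 0.0852
```

```bash
python3 - <<'E'
from h import *
c=viewer.camera_info("wrist");p,d=viewer.snapshot("wrist");cv2.imwrite("pics/w8.png",p)
for k in blobs(hsvmask(p,(0,0,120),(180,80,255)),800): print(rect(k,.024,c),k.reshape(-1,2).mean(0))
E
python3 plan.py ".622 -.007 .075 -2.356 1 .085"
```

```text
(array([ 0.6246, -0.0045]), [0.047488175332546234, 0.04759783670306206], np.float32(0.04510773)) [254.9032 212.1982]
(array([ 0.6035, -0.1289]), [0.045896973460912704, 0.05428620055317879], np.float32(1.9982034)) [134.4699  49.6988]
at [ 0.6239 -0.0111  0.0747] -2.364 tilt [ 0.0019 -0.0015] t 28.4 gap 0.08483020563544473
[-0.002, 0.004, -0.0, 0.0, 0.0, -0.008, 0.085],
```

View pics/w8.png

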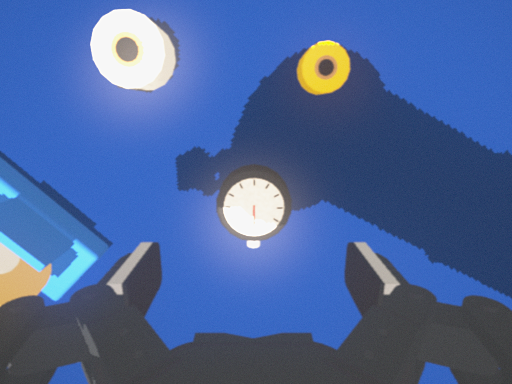

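Wrist view: the stopwatch (254,205) has its crown at the bottom (253,243), at right angles to the jaws. The small reel (325,68) and the white reel (128,48) are clear. The dispenser's end at left is about 55 mm beyond the finger in plan. Descending.

>>> {"fn": "play_rows", "kwargs": {
  "deltas": [
    [[-0.003,0.002,0.03,0,0,0,0.085],[0,0,0.03,0,0,0,0.085],[0,0,0.026,0,0,0,0.085],[0,0,0,0,0,0,0.085],[0,0,0,0,0,0,0.046]]
  ]
}}

```text
t: 29.02
eef_pos: [0.6239, -0.0023, -0.0108]
orientation: [[-0.706, -0.708, 0.003], [-0.708, 0.706, -0.0], [-0.002, -0.002, -1.0]]
force: [-0.5, 0.7, 0.9]
finger_gap: 0.0692
```

>>> {"fn": "play_rows", "kwargs": {
  "deltas": [
    [[0,0,0,0,0,0,0.046],[0,0,0,0,0,0,0.046],[0,0,0,0,0,0,0.046],[0,0,0,0,0,0,0.046],[0,0,0,0,0,0,0.046]]
  ]
}}

```text
t: 29.65
eef_pos: [0.6243, -0.0022, -0.0105]
orientation: [[-0.706, -0.708, 0.004], [-0.708, 0.706, 0.0], [-0.003, -0.003, -1.0]]
force: [-1.1, 0.4, 6.0]
finger_gap: 0.053
```

```bash
python3 plan.py ".622 -.005 .073 -2.356 3 .046" ".50 -.10 .075 -2.0 3 .046" "O .042 .042 .073 -1.521 6 .046"; python3 plan.py ".622 -.005 .073 -2.356 3 .046" "O .042 .042 .073 -1.521 8 .046"
```

```text
at [ 0.6243 -0.0022 -0.0105] -2.354 tilt [0.0038 0.0001] t 29.65 gap 0.053007607509348395
[0.001, -0.0, -0.028, 0.0, 0.0, 0.001, 0.046],[0.001, -0.0, -0.028, 0.0, 0.0, 0.001, 0.046],[0.001, -0.0, -0.028, 0.0, 0.0, 0.001, 0.046],
[0.051, 0.006, -0.001, 0.0, 0.0, -0.119, 0.046],[0.05, 0.012, -0.001, 0.0, 0.0, -0.119, 0.046],[0.048, 0.018, -0.001, 0.0, 0.0, -0.119, 0.046],
[0.029, -0.021, 0.0, 0.0, 0.0, -0.08, 0.046],[0.031, -0.019, 0.0, 0.0, 0.0, -0.08, 0.046],[0.032, -0.016, 0.0, 0.0, 0.0, -0.08, 0.046],[0.033, -0.013, 0.0, 0.0, 0.0, -0.08, 0.046],[0.034, -0.011, 0.0, 0.0, 0.0, -0.08, 0.046],[0.035, -0.008, 0.0, 0.0, 0.0, -0.08, 0.046],
at [ 0.6243 -0.0022 -0.0105] -2.354 tilt [0.0038 0.0001] t 29.65 gap 0.053007607509348395
[0.001, -0.0, -0.028, 0.0, 0.0, 0.001, 0.046],[0.001, -0.0, -0.028, 0.0, 0.0, 0.001, 0.046],[0.001, -0.0, -0.028, 0.0, 0.0, 0.001, 0.046],
[0.034, -0.02, -0.0, 0.0, 0.0, -0.104, 0.046],[0.036, -0.016, -0.0, 0.0, 0.0, -0.104, 0.046],[0.038, -0.012, -0.0, 0.0, 0.0, -0.104, 0.046],[0.039, -0.008, -0.0, 0.0, 0.0, -0.104, 0.046],[0.039, -0.004, -0.0, 0.0, 0.0, -0.104, 0.046],[0.04, -0.0, -0.0, 0.0, 0.0, -0.104, 0.046],[0.04, 0.004, -0.0, 0.0, 0.0, -0.104, 0.046],[0.039, 0.008, -0.0, 0.0, 0.0, -0.104, 0.046],
```

>>> {"fn": "play_rows", "kwargs": {
  "deltas": [
    [[0,0,-0.028,0,0,0,0.046],[0,0,-0.028,0,0,0,0.046],[0,0,-0.028,0,0,0,0.046],[0.036,-0.02,0,0,0,-0.104,0.046],[0.036,-0.016,0,0,0,-0.104,0.046]]
  ]
}}

```text
t: 30.28
eef_pos: [0.6011, -0.0805, 0.0716]
orientation: [[-0.541, -0.841, 0.001], [-0.841, 0.541, 0.0], [-0.001, -0.0, -1.0]]
force: [1.1, 0.8, -1.1]
finger_gap: 0.0524
```

>>> {"fn": "play_rows", "kwargs": {
  "deltas": [
    [[0.038,-0.012,0,0,0,-0.104,0.046],[0.039,-0.008,0,0,0,-0.104,0.046],[0.039,-0.004,0,0,0,-0.104,0.046],[0.04,0,0,0,0,-0.104,0.046],[0.04,0.004,0,0,0,-0.104,0.046]]
  ]
}}

```text
t: 30.9
eef_pos: [0.5485, -0.2732, 0.0712]
orientation: [[-0.052, -0.999, 0.0], [-0.999, 0.052, 0.0], [-0.0, -0.0, -1.0]]
force: [0.8, 0.7, -0.5]
finger_gap: 0.0528
```

>>> {"fn": "play_rows", "kwargs": {
  "deltas": [
    [[0.039,0.008,0,0,0,-0.104,0.046],[0,0,0.01,0,0,0,0.046],[0,0,0,0,0,0,0.046],[0,0,0,0,0,0,0.046],[0,0,0,0,0,0,0.046]]
  ]
}}

```text
t: 31.52
eef_pos: [0.5394, -0.31, 0.0614]
orientation: [[0.049, -0.999, 0.001], [-0.999, -0.049, -0.0], [0.0, -0.001, -1.0]]
force: [-0.8, -0.4, -1.6]
finger_gap: 0.0532
```

```bash
python3 plan.py "O .042 .042 -.004 -1.521 1 .046";python3 - <<'E'
from h import *
p,d=viewer.snapshot("wrist");cv2.imwrite("pics/w9.png",p)
E
```

```text
at [ 0.5394 -0.31    0.0614] -1.522 tilt [ 0.0006 -0.0003] t 31.525 gap 0.053178747301790764
[0.003, -0.002, 0.065, 0.0, 0.0, -0.001, 0.046],
```

View pics/w9.png

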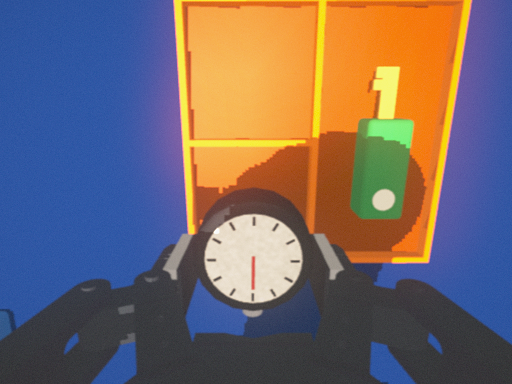

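Wrist view: the stopwatch (253,258) is over the near square compartment of the orange tray (columns 190–312), and the green key (383,170) lies flat lengthwise. Lowering.

>>> {"fn": "play_rows", "kwargs": {
  "deltas": [
    [[0.003,-0.002,0.025,0,0,0,0.046],[0,0,0.023,0,0,0,0.046],[0,0,0.018,0,0,0,0.046],[0,0,0,0,0,0,0.046],[0,0,0,0,0,0,0.06]]
  ]
}}

```text
t: 32.2
eef_pos: [0.5415, -0.3137, -0.0043]
orientation: [[0.048, -0.999, 0.001], [-0.999, -0.048, -0.001], [0.001, -0.001, -1.0]]
force: [0.9, 0.4, 0.1]
finger_gap: 0.0597
```

>>> {"fn": "play_rows", "kwargs": {
  "deltas": [
    [[0,0,0,0,0,0,0.062],[0,0,0,0,0,0,0.062],[0,0,-0.02,0,0,0,0.065],[0,0,-0.03,0,0,0,0.07],[0,0,-0.05,0,0,0,0.085]]
  ]
}}

```text
t: 32.83
eef_pos: [0.5402, -0.3133, 0.0959]
orientation: [[0.048, -0.999, -0.002], [-0.999, -0.048, 0.0], [-0.001, 0.002, -1.0]]
force: [2.2, -1.1, 0.3]
finger_gap: 0.0848
```

>>> {"fn": "play_rows", "kwargs": {
  "deltas": [
    [[-0.04,-0.03,-0.04,0,0,0,0.085],[-0.04,-0.03,-0.02,0,0,0,0.085],[-0.045,-0.03,0,0,0,0,0.085],[-0.05,0.02,0,0,0,0,0.085],[-0.05,0.03,0,0,0,0,0.085]]
  ]
}}

```text
t: 33.45
eef_pos: [0.5693, -0.0864, 0.1548]
orientation: [[0.048, -0.999, 0.0], [-0.999, -0.048, -0.001], [0.001, -0.0, -1.0]]
force: [0.7, 1.1, 0.8]
finger_gap: 0.0853
```

Run:
```python
from h import *
from plan import T
p,d=viewer.snapshot("top");c=viewer.camera_info("top");cv2.imwrite("pics/top9.png",cv2.resize(p[80:290,80:440],(792,462)))
def loc(t,w):
    X,Y,a=T[t];x,y=w[0]-X,w[1]-Y;return np.array([x*np.cos(a)+y*np.sin(a),-x*np.sin(a)+y*np.cos(a)])
for n,m,z,t in [("green",hsvmask(p,(50,100,80),(72,255,255)),.028,"O"),("clicker",hsvmask(p,(78,60,90),(100,255,255)),.028,"W"),("yellow",hsvmask(p,(15,90,120),(38,255,255)),.034,"W"),
  ("red",hsvmask(p,(0,120,90),(7,255,255))|hsvmask(p,(172,120,90),(180,255,255)),.028,"W"),("dial",hsvmask(p,(0,0,130),(180,110,255)),.028,"O")]:
    for k in blobs(m):
        uv=k.reshape(-1,2).mean(0);w,s,a=rect(k,z,c);l=loc(t,w)
        if max(abs(l))<.075: print(n,uv,"tray",l,np.array(s),"yaw rel",round(float(a-T[t][2]),3))
K=c["intrinsics"];v,u=np.mgrid[:384,:512]
P=np.stack([(u-K[0,2])/K[0,0]*d,-(v-K[1,2])/K[1,1]*d,-d],-1)@c["orientation"].T+c["position"]
m=((P[...,2]>.020)&(d>0)).astype(np.uint8)*255
for k in blobs(m):
    q=P[k[:,0,1],k[:,0,0]];(x,y),s,a=cv2.minAreaRect(q[:,:2].astype(np.float32));uv=k.reshape(-1,2).mean(0)
    if 100<uv[1]<280 and 80<uv[0]<440: 
        mm=np.zeros_like(m);cv2.drawContours(mm,[k],-1,255,-1);print("D",uv,x,y,s,a,"top z",np.median(P[...,2][mm>0]),"loc",loc("W" if y>0 else "O",(x,y)))
```

```text
yellow [144.641  197.5385] tray [ 0.0264 -0.0568] [0.0217 0.0409] yaw rel 2.45
dial [387.0899 231.5169] tray [-0.0454  0.0032] [0.0269 0.0897] yaw rel 1.541
dial [373.3061 200.5102] tray [0.0399 0.0371] [0.044  0.0461] yaw rel 2.869
dial [378.3908 188.3333] tray [0.0551 0.0032] [0.0584 0.1728] yaw rel 1.582
D [382.9375 231.1875] 0.4584367275238037 -0.34169071912765503 (0.02756502851843834, 0.06442570686340332) 1.476585865020752 top z 0.026935419749838818 loc [-0.0421  0.0169]
D [120.5    225.0781] 0.4604080617427826 0.3669818341732025 (0.028591951355338097, 0.06430397182703018) 7.449987411499023 top z 0.02687555066762859 loc [-0.042   0.0137]
D [270.9394 204.5152] 0.5265932083129883 -0.0388198085129261 (0.0279705710709095, 0.027354924008250237) 1.301567554473877 top z 0.02090040018779482 loc [0.0411 0.316 ]
D [371.8772 200.8596] 0.5407721996307373 -0.3164801001548767 (0.051749251782894135, 0.052645012736320496) 46.559326171875 top z 0.027078005178619247 loc [0.0414 0.038 ]
D [139.6222 193.6667] 0.5468986630439758 0.319620817899704 (0.04227091372013092, 0.04207461327314377) 50.62333679199219 top z 0.03325530417847522 loc [ 0.039  -0.0426]
D [108.3768 195.7391] 0.5402520895004272 0.40573760867118835 (0.06372710317373276, 0.04030719771981239) 8.512228965759277 top z 0.02714622331862704 loc [0.0416 0.0437]
D [234.4742 226.4892] 0.4268951416015625 0.05850791931152344 (0.33759790658950806, 0.6714462041854858) 78.13013458251953 top z 0.5607971869463724 loc [-0.1082 -0.2894]
```

View pics/top9.png

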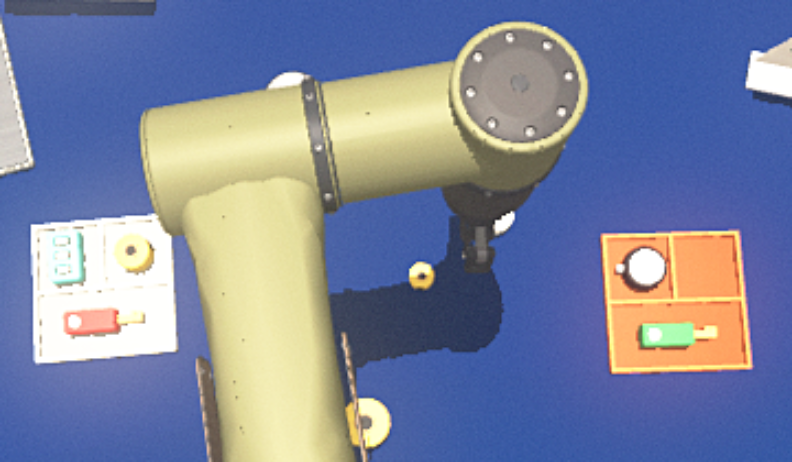

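Top view: all five things sit centred in their compartments, with depth tops at 27 mm (expected 28) and 33 mm for the reel (expected 34). One check of the bystanders against the first scene picture, then hand in.

Run:
```python
from h import *
a=cv2.imread("pics/scene0.png");p,d=viewer.snapshot("scene")
for n,(x,y,w,h) in dict(white_reel=(215,230,32,34),bell=(345,195,45,45),dispenser=(250,248,82,84)).items():
    R=cv2.matchTemplate(p[y-15:y+h+15,x-15:x+w+15],a[y:y+h,x:x+w],cv2.TM_CCOEFF_NORMED);_,s,_,l=cv2.minMaxLoc(R);print(n,"shift px",l[0]-15,l[1]-15,"score",round(s,2))
s=r.state();print(s["t"],abs(s["joint_velocities"]).max());ticket.hand_in()
```

```text
white_reel shift px 0 0 score 0.97
bell shift px 0 0 score 1.0
dispenser shift px 0 0 score 1.0
33.55 0.06920001501858833
the job is handed in; nothing more can be done
```

Both kits are made up, and I handed the job in at 33.6 s of the 123 s allowed. The verdict is not reported back.

**White tray:** the red key lies lengthwise in the long compartment at (-0.042, 0.014) in the tray's frame. The middle yellow reel is at (0.039, -0.043) and the clicker at (0.042, 0.044), each in its own square.

**Orange tray:** the green key lies lengthwise at (-0.042, 0.017), and the stopwatch is dial up in a square at (0.041, 0.038).

**Last checks:**
- The top camera's depth put the tops 27 mm above the counter, or 33 mm for the reel. That is about 1 mm under nominal, so everything lies flat on the compartment floors.
- The gripper was clear of everything.
- The white reel, bell and dispenser showed no shift (0 px) against the first scene picture.

**What failed or disagreed:**
- **Fingertip position:** the first two tries at the clicker closed above it without touching it. The wrist camera's depth showed the fingertips about 22 mm behind the TCP, not 11 mm ahead as the text says. I used that measured offset for every grasp after that.
- **Colour masks:** in the last top picture they missed the keys and clicker and split the yellow reel. The final positions above therefore rest on the depth outlines, and the picture agrees with them.
- **Arm speed at hand-in:** the arm still showed a small joint speed of 0.07 rad/s, well away from all the objects.

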